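Nest the table set on the round coaster

TASK

Put the steel table set together on the round wooden coaster: set the wide dish upright in the middle of the coaster, then the bowl in the dish, then the cup in the bowl, and last stand the salt shaker in the cup, one after another in that order and letting go of each. All must stand upright and fully down inside one another, and the amber jar and the cardboard box must stay where they are.

Things in the scene. Friction and masses are not known exactly. Their poses are not given: they have to be found in the camera images.
- dish_mid (a point): the wide shallow dish: plain steel, round, open at the top, outside diameter 68 mm, straight sides, 18 mm high, wall 3 mm, floor 4 mm thick; the point is on its axis half-way up, 9 mm above its underside; z up along the axis
- bowl_mid (a point): the small bowl: plain steel, round, open at the top, 36 mm high, outside diameter 47 mm at the foot, widening to 54 mm at 14 mm up and straight from there to the rim, wall 3 mm, floor 4 mm thick; the point is on its axis half-way up, 18 mm above its underside; z up along the axis. Standing in the dish, its top 22 mm stick out: hold it there
- cup_mid (a point): the narrow cup: plain steel, round, open at the top, 54 mm high, outside diameter 33 mm at the foot, widening to 41 mm at 20 mm up and straight from there to the rim, wall 2.5 mm, floor 4 mm thick; the point is on its axis half-way up, 27 mm above its underside; z up along the axis. Standing in the bowl, its top 22 mm stick out: hold it there
- shaker_mid (a point): the salt shaker: plain steel, solid and closed, the slimmest and tallest, 76 mm high, diameter 23 mm at the foot, 28 mm from 16 to 70 mm up, then a bevelled top 18 mm across with five small dark holes; the point is on its axis half-way up, 38 mm above its underside; z up along the axis. Standing in the cup, its top 26 mm stick out: hold it there
- round_top (a point): the round coaster: dark wood disc 110 mm across, 10 mm thick, fixed to the table; the point is the centre of its upper face, 10 mm above the table; z up
- square_top (a point): the square coaster: dark wood, 100 x 100 x 10 mm, fixed to the table, not used in this job; the point is the centre of its upper face, 10 mm above the table; z up, x and y along its sides
- jar_mid (a point): a closed amber glass jar with a white cap, 48 mm across, 62 mm high, loose, to be left alone; the point is on its axis, 31 mm above the table; z up
- tea_box_mid (a point): a plain cardboard box 50 (x) x 75 (y) x 50 (z) mm, loose, to be left alone; the point is its centre, 25 mm above the table; x and y along its sides
Not all that is in view belongs to the job. What is shaped like the part that bears bowl_mid but purple is not meant.

How it is judged:
By the outcome, as a careful person would: the job done as asked, in the order asked, and still so for the second after the job is handed in, with the robot touching nothing.
It also fails if it takes over 115 s, if anything falls off the work surface, if the arm or the gripper's body presses on something with over 40 N, if the wrist force passes 120 N, or if a joint passes its speed limit or range.

ROBOT

A 6-joint arm with a two-finger parallel gripper is mounted at the origin on the work surface. World frame = base frame: x ahead of the robot, y to its left, z up, the work surface at z = 0. Lengths are in m, angles in degrees, forces in N, time in s.
With the tool pointing down it reaches from about 0.35 to 0.775 m from the base axis. Payload 5.5 kg.
Tool frame: the origin (TCP) lies between the finger pads; the fingertips stand 17 mm ahead of it and the grasp point (between the pads) lies 2 mm behind it; y points along the fingers, z is the direction in which the jaws open and shut, and the axes are right-handed (so a half turn about y gives the same grasp; the last joint's range is limited). The gripper opens to 85 mm and grips with 20 to 120 N. Pads are 22 mm wide; open, the fingers measure 114 mm over their backs; the gripper's body (76 mm by 85 mm) begins 54 mm behind the grasp point. The pads swing forward as they close: fully open they stand 13 mm farther back than shut.
Start: joints at [60.527, 17.945, 2.641, 74.691, 0, 82.002], TCP at [0.211, 0.535, 0.248] pointing down, gripper open.
Joint ranges: [-158.12, 158.12], [-49.38, 96.58], [-58.88, 72.47], [-126.05, 133.96], [-84.25, 85.87], [-180, 180]. Speed limits (degrees/s): [147.25, 147.25, 180, 180, 180, 180].

INTERFACE

Orientations are given as [roll, pitch, yaw] about the fixed x, y, z axes, in that order (R = Rz(yaw) Ry(pitch) Rx(roll)).
In Python, from plant import read_state, read_camera, close_job gives the robot as it stands. The module is installed in compiled form; this text tells all that it offers.
- The arm moves only by the tool drive_tool, never from a script. Its argument "motion" is a list that holds one entry, the list of rows, each a list of 7 numbers: the shift along the tool's x, y, z in cm, then the turn, a rotation vector about the tool's x, y, z in degrees, then the closure, from -1 (fully open) to 1 (shut). In form: [[[tx, ty, tz, wx, wy, wz, fingers], ...]]. A call has 1 to 8 rows; each row shifts and turns the commanded pose from where the row before left it, along the tool's axes as they then stand; what a row does not reach is not made up. A row lasts 1/12 s, in which the tool goes at most 41.7 mm and 7.16 degrees, less where a joint would pass 70% of its speed; a pose out of reach is approached as far as the arm can. A call is refused whole if a number of a shift passes 4.17 or a number of a turn 7.16, either way. A call with a gripper value outside its range is refused whole. The fingers move at their own pace and stop on an object; the grip force is fixed at half the most. Time passes only in rows, so rows that do not move let the fingers close. It gives the time, the measured TCP pose, the force and the opening at its end, in the units of the state.
- read_state(): the state, without advancing time (a new reading comes with each control period).
- read_camera(name): name is "scene" or "top" or "wrist"; returns a dict with "img" (400x640x3 uint8, red, green, blue), "K" (3x3 intrinsics, pixels), "R" (3x3) and "t" (3): a world point X has camera coordinates R X + t; the wrist camera has in their place "hand_eye" (4x4, takes a point from camera to tool coordinates, whose origin is the TCP and whose axes are the tool frame's). Camera axes: x right, y down, z forward; pixel columns grow to the right and rows downward; lengths in m; the calibration is good to about 2 mm. A picture is of the moment at which its call begins: read the wrist's pose just before it. There is no depth.
- close_job(): hands the job in, once; it reports no verdict.
The state is a dict: "time_s": time; "joint_pos": joint angles; "dq": joint speeds; "effort": joint torques, N m; "eef_pos": TCP position; "orientation": TCP orientation; "contact_force": force on the tool from outside, world axes, zero at the start; "wrist_torque": the same for the moment, N m; "finger_gap": finger opening in m.
Only numpy, scipy, OpenCV 4.12 (cv2) and the standard library are available. Lean on these libraries where they do the work, as an engineer would, in place of code of your own. Each camera call takes 0.05 s, during which the arm holds its last target.

## Working session

There is one attempt and no reset: what is moved stays moved. The work goes in short steps, Python scripts to look and compute and a tool call to move; the robot and the scene stay as the last step left them, time stands still between calls to the robot, and variables do not carry over. Pictures are saved under pics/ and viewed, and the job is handed in when it is done.

Besides the shell and the picture viewer there is one more tool, called after ">>>" as name(argument=value, ...) on one line, values as JSON. drive_tool: Moves the arm, as the interface text tells. Its arguments: {"type":"object","properties":{"motion":{"type":"array"}},"required":["motion"]}

```bash
mkdir -p pics; ls
python3 - <<'E'
from plant import read_state, read_camera
import cv2
s=read_state()
for k,v in s.items(): print(k,v)
for n in ["scene","top","wrist"]:
    c=read_camera(n); cv2.imwrite(f"pics/{n}0.png",c["img"][:,:,::-1])
    print(n,{k:v for k,v in c.items() if k!="img"})
E
```

```text
pics
time_s 0.0
joint_pos [ 6.05272751e+01  1.79906388e+01  2.57707876e+00  7.46888047e+01
 -7.34170328e-04  8.20029346e+01]
dq [ 0.04010141 -0.04262603 -0.12433769  0.05119146 -0.03565019  0.00197957]
effort [ 1.65658636e-03 -4.80622101e+01  2.98537213e+01  1.91417034e-02
  1.56783717e-04  6.33234137e-06]
eef_pos [0.21027812 0.5346697  0.2474112 ]
orientation [-9.01014714e+01  1.35141882e-02 -2.14756708e+01]
contact_force [ 0.74732338 -0.07470237 -0.11417742]
wrist_torque [ 0.00586545 -0.00142409  0.01938384]
finger_gap 0.08524528172101882
scene {'K': array([[393.15524142,   0.        , 323.28453042],
       [  0.        , 393.15524142, 197.6735532 ],
       [  0.        ,   0.        ,   1.        ]]), 'R': array([[ 0.80329821,  0.59555022, -0.00564888],
       [ 0.48442395, -0.65886629, -0.57552467],
       [-0.3464757 ,  0.45958149, -0.81776491]]), 't': array([-0.38064671, -0.2241906 ,  1.09193236])}
top {'K': array([[378.00170304,   0.        , 320.93274622],
       [  0.        , 378.00170304, 194.55539692],
       [  0.        ,   0.        ,   1.        ]]), 'R': array([[ 0.02211028, -0.99898774, -0.03917436],
       [-0.98475266, -0.01499893, -0.17331255],
       [ 0.17254953,  0.04240904, -0.98408746]]), 't': array([0.00888349, 0.50689539, 0.78858829])}
wrist {'K': array([[308.63179696,   0.        , 323.25621166],
       [  0.        , 308.63179696, 198.74448933],
       [  0.        ,   0.        ,   1.        ]]), 'hand_eye': array([[-8.04829975e-05,  9.63278144e-01,  2.68505515e-01,
        -6.71855566e-02],
       [-1.18111954e-04, -2.68505523e-01,  9.63278137e-01,
        -1.25696931e-01],
       [ 9.99999990e-01,  4.58138008e-05,  1.35384794e-04,
         1.41556011e-04],
       [ 0.00000000e+00,  0.00000000e+00,  0.00000000e+00,
         1.00000000e+00]])}
```

View pics/scene0.png

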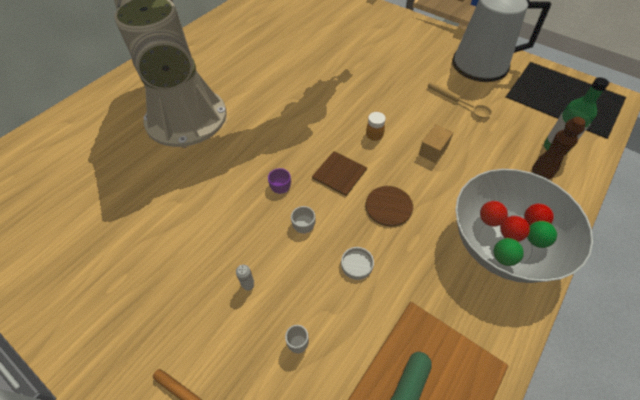

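View pics/top0.png

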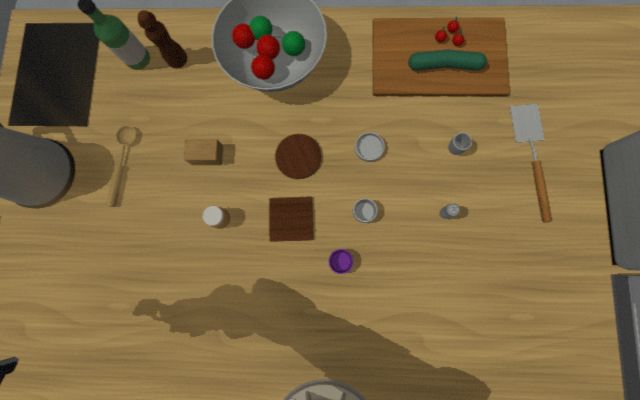

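View pics/wrist0.png

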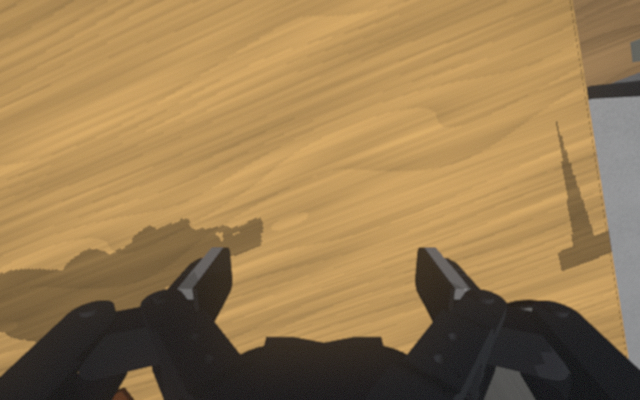

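The scene view shows the dish near (357,263), bowl (303,219), cup (297,338), shaker (245,277), purple decoy (280,181) and round coaster (389,206). The top view shows the dish at (370,147), bowl (365,211), cup (461,144), shaker (450,211) and coaster (298,156). I'll measure these now.

```bash
cat > h.py <<'E'
import numpy as np, cv2
from scipy.spatial.transform import Rotation as Rn
from plant import read_state, read_camera
def ray(c,uv):
    d=np.linalg.inv(c["K"])@np.array([uv[0],uv[1],1.])
    if "R" in c: return -c["R"].T@c["t"], c["R"].T@d
    T=c["Tw"]@c["hand_eye"]; return T[:3,3],T[:3,:3]@d
def toz(c,uv,z):
    o,d=ray(c,uv); return o+d*(z-o[2])/d[2]
def proj(c,X):
    X=np.asarray(X,float)
    if "R" in c: p=c["R"]@X+c["t"]
    else:
        T=c["Tw"]@c["hand_eye"]; p=T[:3,:3].T@(X-T[:3,3])
    q=c["K"]@p; return q[:2]/q[2]
def tri(a,uva,b,uvb):
    o1,d1=ray(a,uva);o2,d2=ray(b,uvb);d1/=np.linalg.norm(d1);d2/=np.linalg.norm(d2)
    k=np.linalg.lstsq(np.c_[d1,-d2],o2-o1,rcond=None)[0]
    p,q=o1+k[0]*d1,o2+k[1]*d2; return (p+q)/2,np.linalg.norm(p-q)
def pose():
    s=read_state();T=np.eye(4);T[:3,:3]=Rn.from_euler("xyz",s["orientation"],degrees=True).as_matrix();T[:3,3]=s["eef_pos"];return T,s
def wrist(name):
    T,s=pose();c=read_camera("wrist");c["Tw"]=T;cv2.imwrite(f"pics/{name}.png",c["img"][:,:,::-1]);return c,s
E
python3 - <<'E'
from h import *
t=read_camera("top");s=read_camera("scene")
a=cv2.resize(t["img"][110:290,170:490],(800,450),interpolation=cv2.INTER_CUBIC)
cv2.imwrite("pics/t1.png",a[:,:,::-1])
a=cv2.resize(s["img"][100:370,200:470],(600,600),interpolation=cv2.INTER_CUBIC)
cv2.imwrite("pics/s1.png",a[:,:,::-1])
for c,n,roi in((t,"top",(170,110,490,290)),(s,"scene",(200,100,470,370))):
    hsv=cv2.cvtColor(c["img"],cv2.COLOR_RGB2HSV)
    wood=cv2.inRange(hsv,(8,90,120),(28,255,255))
    m=cv2.bitwise_not(wood); z=np.zeros_like(m);x0,y0,x1,y1=roi;z[y0:y1,x0:x1]=m[y0:y1,x0:x1]
    grey=((hsv[...,1]<80)*255).astype(np.uint8);g=np.zeros_like(m);g[y0:y1,x0:x1]=grey[y0:y1,x0:x1]
    for lab,mm in(("nonwood",z),("grey",g)):
        k,_,st,ce=cv2.connectedComponentsWithStats(mm)
        for i in range(1,k):
            if st[i,4]>60: print(n,lab,st[i],ce[i].round(1))
E
```

```text
top nonwood [355 132  33  30 784] [370.5 146.7]
top nonwood [448 132  29  24 520] [462.1 144.4]
top nonwood [ 275  134   49   46 1738] [298.6 156.1]
top nonwood [185 140  50  25 547] [218.4 155.4]
top nonwood [ 269  196   47   46 2011] [291.4 218.8]
top nonwood [353 198  31  26 641] [367.7 210.5]
top nonwood [439 203  29  17 356] [453.2 211.4]
top nonwood [202 206  43  23 783] [222.8 216.7]
top nonwood [328 249  33  25 693] [344.  260.7]
top nonwood [253 278  41  12 318] [269.5 284.9]
top nonwood [216 285  28   5  93] [229.7 287.6]
top grey [355 132  30  30 713] [369.3 146.5]
top grey [448 132  25  23 396] [459.8 143. ]
top grey [353 198  25  25 499] [364.9 210. ]
top grey [440 203  21  16 234] [449.6 210.7]
top grey [202 206  22  20 341] [212.6 215.4]
scene nonwood [ 200  100   41   75 1467] [212.2 129.7]
scene nonwood [285 100  35  22 110] [302.  110.2]
scene nonwood [365 112  21  36 502] [374.8 127.1]
scene nonwood [213 134  49  42 162] [238.5 154.6]
scene nonwood [244 135  33  26 131] [262.  146.5]
scene nonwood [419 137  32  32 366] [431.8 152.4]
scene nonwood [ 312  152   55   44 1367] [338.8 173.5]
scene nonwood [267 168  24  32 566] [278.9 182.1]
scene nonwood [ 435  180   35  126 1689] [458.2 243.6]
scene nonwood [ 365  186   48   41 1536] [388.4 206.4]
scene nonwood [288 206  28  29 579] [302.3 219.5]
scene nonwood [341 247  33  34 897] [356.7 262.9]
scene nonwood [236 264  18  30 350] [244.8 277.4]
scene nonwood [285 325  24  30 566] [296.6 338.8]
scene nonwood [403 351  29  19 407] [418.4 361.6]
scene grey [200 100  26  42 845] [210.7 117. ]
scene grey [368 112  18  16 231] [376.3 119.3]
scene grey [455 180  15  74 733] [463.7 214.5]
scene grey [291 206  24  27 530] [302.7 218.9]
scene grey [341 247  33  33 860] [356.9 262.7]
scene grey [236 265  18  25 320] [244.8 276.6]
scene grey [285 325  24  28 523] [296.5 338.2]
scene grey [405 352  26  18 125] [416.2 360.8]
```

View pics/t1.png

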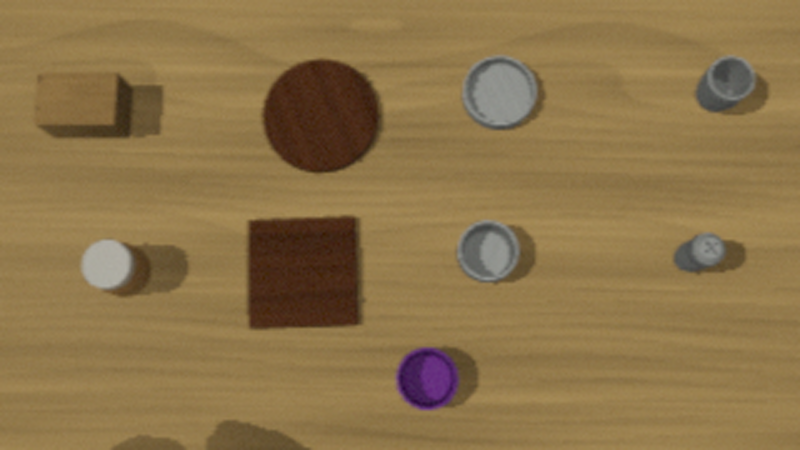

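View pics/s1.png

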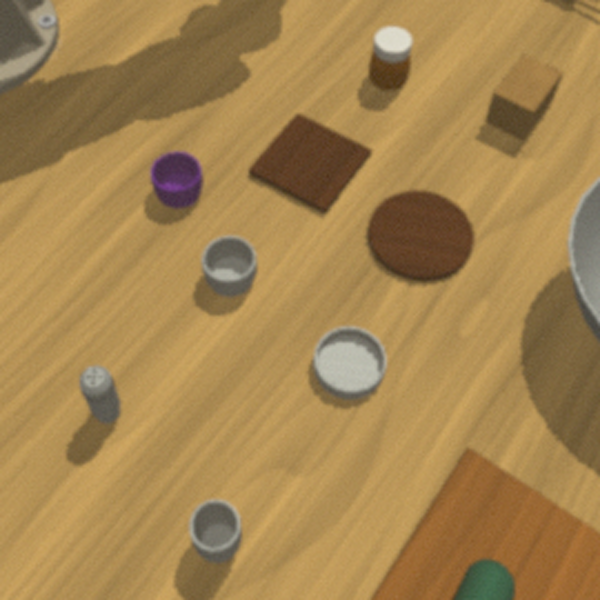

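Both crops show every part standing upright and open at the top. In the top crop the rims are at dish (500,92), bowl (489,251), cup (732,80), shaker top (709,249) and coaster (321,115).

Run:
```python
from h import *
t=read_camera("top");s=read_camera("scene")
T={"dish":(500,92,.018),"bowl":(489,251,.036),"cup":(732,80,.054),"shaker":(709,249,.076),"purple":(428,378,.036),"coaster":(321,115,.01),"jar":(108,264,.062),"box":(78,100,.05)}
S={"dish":(350,360),"bowl":(230,262),"cup":(215,525),"shaker":(97,378),"purple":(177,176),"coaster":(421,235),"jar":(393,41),"box":(527,83)}
for k,(u,v,z) in T.items():
    a=((u+.5)/2.5-.5+170,(v+.5)/2.5-.5+110); b=((S[k][0]+.5)/2.2222-.5+200,(S[k][1]+.5)/2.2222-.5+100)
    p=toz(t,a,z);q=toz(s,b,z);X,e=tri(t,a,s,b)
    print(k,"top",p.round(4),"scene",q.round(4),"tri",X.round(4),round(e,4),"r",np.hypot(*p[:2]).round(3))
```

```text
dish top [ 0.6259 -0.091   0.018 ] scene [ 0.6311 -0.0937  0.018 ] tri [ 0.6289 -0.091   0.0106] 0.0017 r 0.633
bowl top [ 0.4749 -0.0797  0.036 ] scene [ 0.4817 -0.0836  0.036 ] tri [ 0.4769 -0.0798  0.0263] 0.0019 r 0.482
cup top [ 0.6277 -0.291   0.054 ] scene [ 0.6325 -0.2929  0.054 ] tri [ 0.6304 -0.2925  0.0477] 0.0019 r 0.692
shaker top [ 0.4742 -0.2586  0.076 ] scene [ 0.4798 -0.261   0.076 ] tri [ 0.4758 -0.26    0.069 ] 0.0019 r 0.54
purple top [ 0.3636 -0.0276  0.036 ] scene [ 0.3706 -0.0327  0.036 ] tri [ 0.364  -0.0273  0.0252] 0.001 r 0.365
coaster top [0.6043 0.0755 0.01  ] scene [0.6096 0.0719 0.01  ] tri [0.6072 0.0768 0.0018] 0.0013 r 0.609
jar top [0.4545 0.2501 0.062 ] scene [0.4583 0.2484 0.062 ] tri [0.4556 0.2523 0.0572] 0.0015 r 0.519
box top [0.6047 0.2924 0.05  ] scene [0.6086 0.2914 0.05  ] tri [0.6068 0.2949 0.0454] 0.002 r 0.672
```

The two fixed views agree to about 6 mm, and the heights and reach are plausible. I'll refine with the wrist camera. First I'll work out a move to a hover over the dish with yaw -90, so the jaws lie along world x.

```bash
cat >> h.py <<'E'
def plan(target,yaw=-90,n=None,turnrows=None,vmax=3.9,T0=None):
    """print delta rows (tool axes) to reach target xyz, roll -90 pitch 0 given yaw"""
    T,s=pose()
    if T0 is not None: T=T0
    R=T[:3,:3];p=T[:3,3].copy()
    Rt=Rn.from_euler("xyz",[-90,0,yaw],degrees=True).as_matrix()
    w=Rn.from_matrix(R.T@Rt).as_rotvec(degrees=True)
    d=np.asarray(target)-p
    n=n or max(1,int(np.ceil(np.linalg.norm(d)*100/vmax)),int(np.ceil(np.abs(w).max()/7)))
    print("total tool shift cm",(R.T@d*100).round(2),"turn",w.round(2),"rows",n)
    for i in range(n):
        Ri=R@Rn.from_rotvec(w*i/n,degrees=True).as_matrix()
        print((Ri.T@d*100/n).round(2).tolist(),(w/n).round(2).tolist())
E
python3 -c "
from h import *
plan([.628,-.092,.17],n=22)"
```

```text
total tool shift cm [ 61.81   7.82 -43.06] turn [2.000e-02 6.852e+01 1.000e-02] rows 22
[2.81, 0.36, -1.96] [0.0, 3.11, 0.0]
[2.91, 0.36, -1.8] [0.0, 3.11, 0.0]
[3.01, 0.36, -1.64] [0.0, 3.11, 0.0]
[3.09, 0.36, -1.48] [0.0, 3.11, 0.0]
[3.17, 0.36, -1.31] [0.0, 3.11, 0.0]
[3.23, 0.36, -1.13] [0.0, 3.11, 0.0]
[3.29, 0.36, -0.95] [0.0, 3.11, 0.0]
[3.34, 0.36, -0.77] [0.0, 3.11, 0.0]
[3.37, 0.36, -0.59] [0.0, 3.11, 0.0]
[3.4, 0.36, -0.41] [0.0, 3.11, 0.0]
[3.42, 0.36, -0.22] [0.0, 3.11, 0.0]
[3.42, 0.36, -0.04] [0.0, 3.11, 0.0]
[3.42, 0.36, 0.15] [0.0, 3.11, 0.0]
[3.41, 0.36, 0.34] [0.0, 3.11, 0.0]
[3.38, 0.35, 0.52] [0.0, 3.11, 0.0]
[3.35, 0.35, 0.7] [0.0, 3.11, 0.0]
[3.31, 0.35, 0.88] [0.0, 3.11, 0.0]
[3.25, 0.35, 1.06] [0.0, 3.11, 0.0]
[3.19, 0.35, 1.24] [0.0, 3.11, 0.0]
[3.12, 0.35, 1.41] [0.0, 3.11, 0.0]
[3.04, 0.35, 1.58] [0.0, 3.11, 0.0]
[2.95, 0.35, 1.74] [0.0, 3.11, 0.0]
```

>>> drive_tool(motion=[[[2.8,0.3,-2.0,0,3.1,0,-1],[2.9,0.3,-1.8,0,3.1,0,-1],[3.0,0.3,-1.6,0,3.1,0,-1],[3.1,0.3,-1.5,0,3.1,0,-1],[3.2,0.3,-1.3,0,3.1,0,-1],[3.2,0.3,-1.1,0,3.1,0,-1],[3.3,0.3,-0.9,0,3.1,0,-1],[3.3,0.3,-0.8,0,3.1,0,-1]]])

```text
time_s: 1.02
eef_pos: [0.3633, 0.3064, 0.2244]
orientation: [-90.0, -0.0, -46.4]
contact_force: [-0.4, 1.0, -0.3]
finger_gap: 0.0855
```

>>> drive_tool(motion=[[[3.4,0.4,-0.6,0,3.1,0,-1],[3.4,0.4,-0.4,0,3.1,0,-1],[3.4,0.4,-0.2,0,3.1,0,-1],[3.4,0.4,0,0,3.1,0,-1],[3.4,0.4,0.1,0,3.1,0,-1],[3.4,0.4,0.3,0,3.1,0,-1],[3.4,0.4,0.5,0,3.1,0,-1],[3.3,0.4,0.7,0,3.1,0,-1]]])

```text
time_s: 1.68
eef_pos: [0.515, 0.079, 0.1923]
orientation: [-90.0, -0.0, -71.2]
contact_force: [0.1, 0.9, 0.4]
finger_gap: 0.0854
```

>>> drive_tool(motion=[[[3.3,0.4,0.9,0,3.1,0,-1],[3.3,0.4,1.1,0,3.1,0,-1],[3.2,0.4,1.2,0,3.1,0,-1],[3.1,0.4,1.4,0,3.1,0,-1],[3.0,0.4,1.6,0,3.1,0,-1],[3.0,0.4,1.7,0,3.4,0,-1],[0,0,0,0,0,0,-1]]])

```text
time_s: 2.27
eef_pos: [0.6316, -0.0955, 0.1666]
orientation: [-89.9, -0.1, -90.4]
contact_force: [0.8, -0.1, 0.7]
finger_gap: 0.0855
```

```bash
python3 -c "
from h import *
c,s=wrist('w1');print(s['time_s'],s['eef_pos'],s['orientation'],s['joint_pos'].round(1))
for n,X in dict(dish=(.628,-.092,.018),bowl=(.478,-.082,.036),coaster=(.607,.074,.01)).items(): print(n,proj(c,X))"
```

```text
2.2667 [ 0.63162047 -0.09554668  0.16660178] [-89.92358812  -0.112747   -90.39361335] [-15.8  26.8   4.2  67.3  -0.1  74.6]
dish [318.14303314 185.64515508]
bowl [140.5875139  180.25515638]
coaster [289.39142275 -20.83545999]
```

View pics/w1.png

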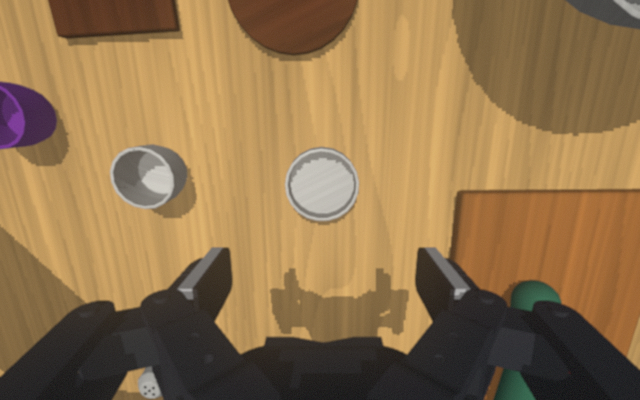

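The wrist view shows the dish at (322,185), 4 px from the prediction, with the bowl rim at (142,177). I'll measure these finely.

```bash
cat >> h.py <<'E'
def grey(c,roi,smax=60,vmin=0):
    hsv=cv2.cvtColor(c["img"],cv2.COLOR_RGB2HSV);x0,y0,x1,y1=roi
    m=np.zeros(hsv.shape[:2],np.uint8);m[y0:y1,x0:x1]=((hsv[y0:y1,x0:x1,1]<smax)&(hsv[y0:y1,x0:x1,2]>vmin))*255
    return cv2.morphologyEx(m,cv2.MORPH_OPEN,np.ones((3,3),np.uint8))
def circ(c,m,z,name=""):
    """largest blob outline -> rays on plane z -> circle fit"""
    cs,_=cv2.findContours(m,cv2.RETR_EXTERNAL,cv2.CHAIN_APPROX_NONE)
    k=max(cs,key=cv2.contourArea);h=cv2.convexHull(k)
    e=cv2.fitEllipse(k);P=np.array([toz(c,q[0],z)[:2] for q in k])
    A=np.c_[2*P,np.ones(len(P))];s=np.linalg.lstsq(A,(P**2).sum(1),rcond=None)[0]
    r=np.sqrt(s[2]+s[0]**2+s[1]**2);res=np.abs(np.hypot(*(P-s[:2]).T)-r)
    print(name,"ell",np.round(e[0],1),np.round(e[1],1),"centre",s[:2].round(4),"dia mm",(2*r*1e3).round(1),"res mm",(res.max()*1e3).round(1));return s[:2]
E
python3 - <<'E'
from h import *
c,s=wrist('w2');print(s['eef_pos'],s['orientation'])
circ(c,grey(c,(270,130,380,235)),.018,"dish")
hsv=cv2.cvtColor(c["img"],cv2.COLOR_RGB2HSV)
print(hsv[185,290:296].tolist(),hsv[150:153,322].tolist(),hsv[100,322])
E
```

```text
[ 0.62994216 -0.09302061  0.16689906] [-9.00285381e+01 -5.84483965e-03 -9.02030547e+01]
dish ell [323.8 187. ] [72.2 72.5] centre [ 0.6312 -0.0916] dia mm 67.1 res mm 1.0
[[21, 17, 154], [19, 22, 128], [25, 20, 143], [18, 15, 174], [16, 15, 191], [19, 14, 198]] [[15, 58, 150], [19, 19, 150], [20, 12, 187]] [ 18 128 205]
```

>>> drive_tool(motion=[[[0,0,0,0,0,0,-0.6],[0,0,0,0,0,0,-0.6],[0,0,0,0,0,0,-0.6],[0,0,0,0,0,0,-0.6]]])

```text
time_s: 2.7
eef_pos: [0.6286, -0.0889, 0.1689]
orientation: [-90.0, -0.0, -89.9]
contact_force: [-0.4, 0.3, -0.2]
finger_gap: 0.0686
```

Run:
```python
from h import *
c,s=wrist('w3');print(s['eef_pos'],s['orientation'],s['finger_gap'])
circ(c,grey(c,(270,130,380,235)),.018,"dish")
a=cv2.imread('pics/w2.png');b=cv2.imread('pics/w3.png')
x=np.vstack([cv2.resize(i[225:325,150:500],(800,229),interpolation=cv2.INTER_CUBIC) for i in(a,b)]);cv2.imwrite('pics/f.png',x)
```

```text
[ 0.62860808 -0.08891437  0.16891529] [-8.99653109e+01 -1.46132017e-03 -8.98816290e+01] 0.06863680943477274
dish ell [325.  190.7] [71.3 71.8] centre [ 0.6311 -0.0915] dia mm 67.1 res mm 1.1
```

View pics/f.png

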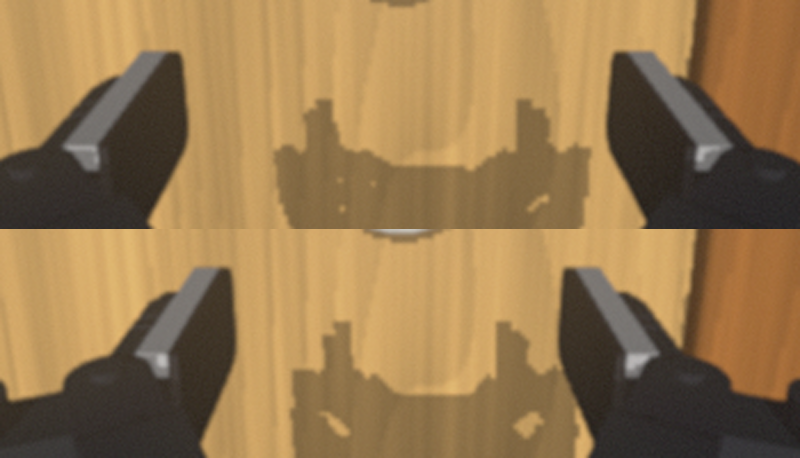

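Tip check: at an 85 mm gap the tips are about 3 mm ahead of the TCP, and at 68 mm about 10 mm ahead. I'll descend on the dish with TCP z ≈ 0.014.

>>> drive_tool(motion=[[[0.3,0,0.2,0,-0.1,0,-1],[0,3.0,0,0,0,0,-1],[0,3.0,0,0,0,0,-1],[0,3.0,0,0,0,0,-1],[0,3.0,0,0,0,0,-1],[0,2.0,0,0,0,0,-1],[0,0,0,0,0,0,-1],[0,0,0,0,0,0,-1]]])

```text
time_s: 3.42
eef_pos: [0.6299, -0.0927, 0.0274]
orientation: [-90.2, 0.0, -89.9]
contact_force: [0.6, -1.0, 0.8]
finger_gap: 0.0852
```

Run:
```python
from h import *
c,s=wrist('w4');print(s['eef_pos'],s['orientation'],s['finger_gap'])
```

```text
[ 0.62991733 -0.09269821  0.0273915 ] [-9.01534722e+01  4.73459139e-02 -8.98593569e+01] 0.08522316120488531
```

View pics/w4.png

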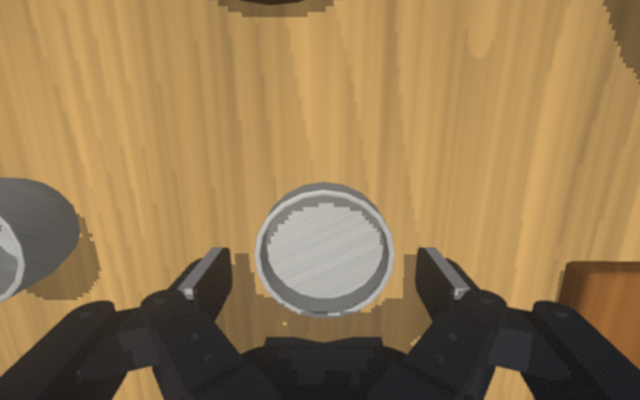

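The dish sits at (324,250), centred between the tips at 228 and 418. Lower the last 13 mm and close.

>>> drive_tool(motion=[[[0,0.7,0,0,0,0,-1],[0,0.6,0,0,0,0,-1],[0,0,0,0,0,0,-1],[0,0,0,0,0,0,0],[0,0,0,0,0,0,0.2],[0,0,0,0,0,0,0.2],[0,0,0,0,0,0,0.2],[0,0,0,0,0,0,0.2]]])

```text
time_s: 4.13
eef_pos: [0.6315, -0.0932, 0.0167]
orientation: [-89.9, -0.0, -89.9]
contact_force: [-1.0, 0.1, 4.6]
finger_gap: 0.0653
```

>>> drive_tool(motion=[[[0,-1.0,0,0,0,0,0.2],[0,-2.0,0,0,0,0,0.2],[0,-3.0,0,0,0,0,0.2],[0,-3.0,0,0,0,0,0.2],[0,0,0,0,0,0,0.2],[0,0,0,0,0,0,0.2]]])

```text
time_s: 4.63
eef_pos: [0.6327, -0.0935, 0.1084]
orientation: [-89.7, -0.1, -89.9]
contact_force: [0.3, -0.1, -1.8]
finger_gap: 0.0654
```

Run:
```python
from h import *
c,s=wrist('w5');print(s['eef_pos'],s['orientation'],s['finger_gap'])
```

```text
[ 0.63272885 -0.09351404  0.1084475 ] [-8.96888728e+01 -8.08557849e-02 -8.98735754e+01] 0.06535364520591593
```

View pics/w5.png

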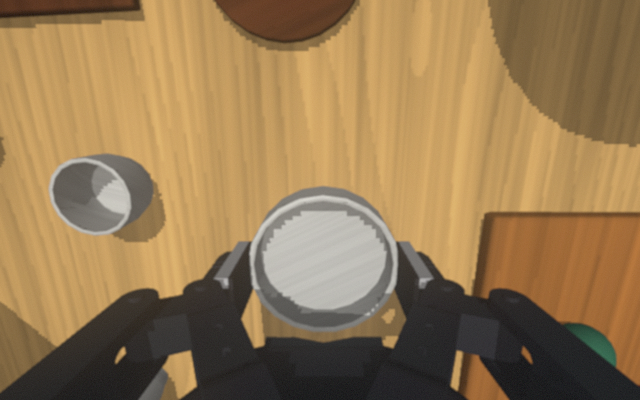

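The dish is held level at about (324,258). I'll shift partway to the coaster to see it whole.

>>> drive_tool(motion=[[[-2.0,-0.5,0,0,0,0,0.2],[-3.0,-0.5,-0.5,0,0,0,0.2],[-3.0,-0.5,-0.5,0,0,0,0.2],[-2.0,0,-0.5,0,0,0,0.2],[0,0,0,0,0,0,0.2],[0,0,0,0,0,0,0.2],[0,0,0,0,0,0,0.2]]])

```text
time_s: 5.27
eef_pos: [0.6151, 0.0068, 0.1192]
orientation: [-90.1, -0.0, -89.9]
contact_force: [1.1, 0.1, -1.3]
finger_gap: 0.0656
```

Run:
```python
from h import *
c,s=wrist('w6');print(s['eef_pos'],s['orientation'],s['finger_gap'],s['dq'].round(2))
hsv=cv2.cvtColor(c["img"],cv2.COLOR_RGB2HSV)
m=cv2.inRange(hsv,(0,0,0),(12,255,130));m[:, :200]=0;m[:,440:]=0;m[185:]=0
cv2.imwrite('pics/m6.png',m)
```

```text
[0.61506268 0.00677556 0.11915667] [-9.01046188e+01 -6.35544055e-03 -8.98616742e+01] 0.0655929440237802 [-0.97  0.15  0.79  0.05  0.03  0.04]
```

View pics/w6.png

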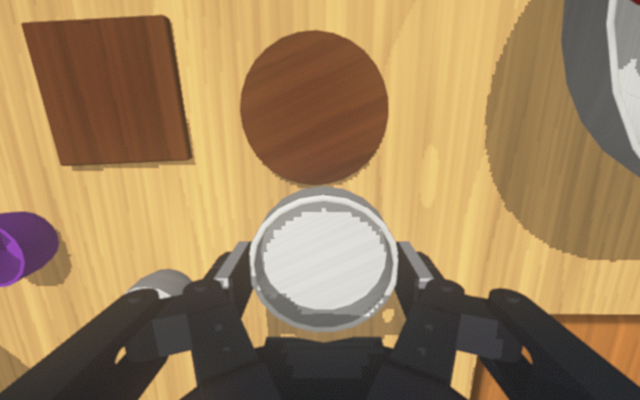

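View pics/m6.png

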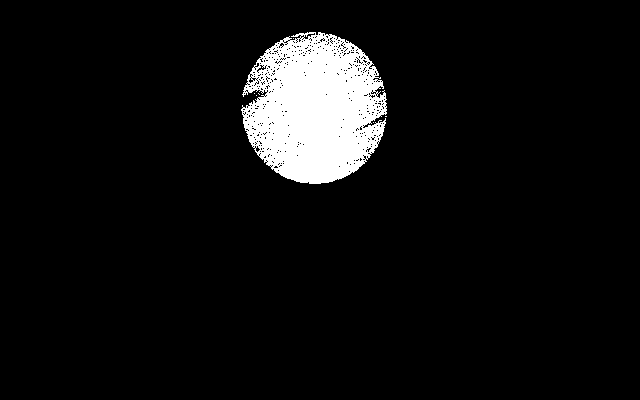

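The coaster is whole at (314,107) and the dish rim is near (324,258).

Run:
```python
from h import *
c,s=wrist('w7');print(s['eef_pos'],s['orientation'],s['dq'].round(2))
hsv=cv2.cvtColor(c["img"],cv2.COLOR_RGB2HSV)
m=cv2.inRange(hsv,(0,0,0),(13,255,140));m[:, :200]=0;m[:,440:]=0;m[185:]=0
m=cv2.morphologyEx(m,cv2.MORPH_CLOSE,np.ones((15,15),np.uint8))
cc=circ(c,m,.010,"coaster")
# dish inner floor (bright) , floor top 4mm above underside ; underside = TCPz-.0165
f=grey(c,(250,190,400,335),40,165)
g=cv2.morphologyEx(f,cv2.MORPH_OPEN,np.ones((9,9),np.uint8));cv2.imwrite('pics/g7.png',g)
z=s['eef_pos'][2]-.0165
d=circ(c,g,z+.004,"dish floor")
print("tcp-frame world offset dish-tcp",(d-s['eef_pos'][:2]).round(4))
```

```text
[0.61532639 0.00627964 0.11932969] [-9.00803593e+01 -4.44341658e-03 -8.99120352e+01] [-0.77 -0.06  0.46  0.1   0.01  0.14]
coaster ell [313.4 106.7] [145.1 151.8] centre [0.6086 0.0749] dia mm 106.4 res mm 0.9
dish floor ell [324.1 258.8] [ 99.8 121.6] centre [0.6164 0.0036] dia mm 56.8 res mm 2.2
tcp-frame world offset dish-tcp [ 0.0011 -0.0027]
```

View pics/g7.png

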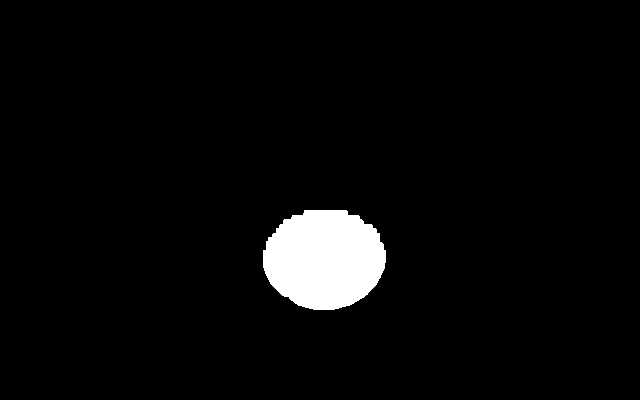

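Run:
```python
from h import *
c,s=wrist('w8');p=s['eef_pos'];print(p,s['dq'].round(2))
print(cv2.cvtColor(c['img'],cv2.COLOR_RGB2GRAY)[184:214,324].tolist());print(cv2.cvtColor(c['img'],cv2.COLOR_RGB2GRAY)[300:340,324].tolist())
for z in(.0015,.004,-.001):
    a=toz(c,(324,196),p[2]+z);b=toz(c,(324,329),p[2]+z);l=toz(c,(250,258),p[2]+z);r=toz(c,(398,258),p[2]+z)
    print(z,(a-p).round(4),(b-p).round(4),((a+b)/2-p).round(4),"dia",np.linalg.norm(a-b),np.linalg.norm(l-r))
a=cv2.resize(c["img"][175:345,230:420],(800,716),interpolation=cv2.INTER_CUBIC)[:600];cv2.imwrite("pics/w8c.png",a[:,:,::-1])
```

```text
[0.61550387 0.00601244 0.11949545] [-0.33 -0.08  0.39  0.14  0.18  0.07]
[141, 146, 145, 143, 145, 144, 146, 145, 147, 147, 164, 204, 229, 232, 227, 218, 202, 174, 156, 155, 157, 157, 158, 155, 155, 171, 203, 220, 222, 222]
[217, 216, 217, 216, 216, 215, 215, 217, 206, 179, 146, 123, 106, 104, 101, 102, 104, 105, 105, 103, 102, 103, 100, 103, 101, 100, 113, 131, 143, 148, 143, 140, 135, 130, 132, 130, 132, 130, 130, 130]
0.0015 [0.001  0.0344 0.0015] [ 0.0011 -0.0308  0.0015] [0.0011 0.0018 0.0015] dia 0.0651810012724923 0.06530957036587146
0.004 [0.001 0.035 0.004] [ 0.0011 -0.0288  0.004 ] [0.0011 0.0031 0.004 ] dia 0.06386891273773483 0.06399489374516784
-0.001 [ 0.001   0.0337 -0.001 ] [ 0.0011 -0.0328 -0.001 ] [ 0.0011  0.0005 -0.001 ] dia 0.06649308980724976 0.06662424698657496
```

View pics/w8c.png

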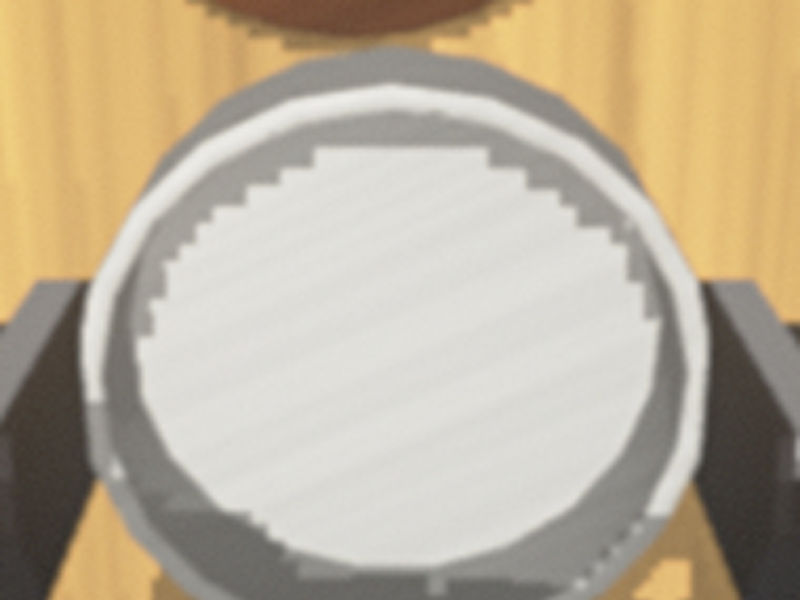

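>>> drive_tool(motion=[[[-2.0,0,-0.3,0,0,0,0.2],[-3.0,0,-0.3,0,0,0,0.2],[-1.8,1.0,-0.3,0,0,0,0.2],[0,3.0,0,0,0,0,0.2],[0,3.0,0,0,0,0,0.2],[0,0,0,0,0,0,0.2],[0,0,0,0,0,0,0.2],[0,0,0,0,0,0,0.2]]])

```text
time_s: 6.08
eef_pos: [0.6073, 0.0742, 0.0513]
orientation: [-90.0, 0.0, -89.9]
contact_force: [-0.3, -0.4, -1.1]
finger_gap: 0.0654
```

Run:
```python
from h import *
c,s=wrist('w9');p=s['eef_pos'];print(p,s['orientation'],s['dq'].round(2))
hsv=cv2.cvtColor(c["img"],cv2.COLOR_RGB2HSV)
m=cv2.inRange(hsv,(0,60,0),(13,255,140));m[:, :120]=0;m[:,520:]=0;m[:60]=0;cv2.imwrite('pics/m9.png',m)
```

```text
[0.6072885  0.07415432 0.05132622] [-8.99516835e+01  1.72537340e-03 -8.99435281e+01] [ 0.03 -1.27  1.31 -0.33  0.09 -0.03]
```

View pics/w9.png

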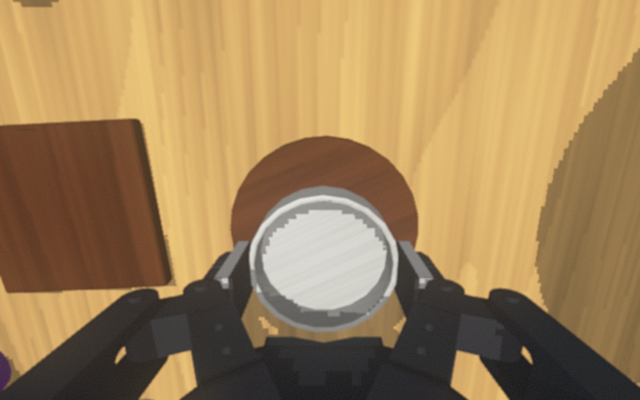

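The coaster arc spans columns 232–418 (centre 325) and the dish is centred at 324. I'll fit the arc.

```bash
cat >> h.py <<'E'
def arcfit(c,pts,z,r=None):
    from scipy.optimize import least_squares
    P=np.array([toz(c,q,z)[:2] for q in pts])
    f=(lambda x:np.hypot(*(P-x[:2]).T)-(x[2] if r is None else r))
    x0=list(P.mean(0))+([.05] if r is None else [])
    s=least_squares(f,x0);print("arc",s.x.round(4),"res mm",(np.abs(s.fun).max()*1e3).round(2));return s.x
E
python3 - <<'E'
from h import *
c,s=wrist('w10');p=s['eef_pos'];print(p,s['dq'].round(2))
hsv=cv2.cvtColor(c["img"],cv2.COLOR_RGB2HSV)
m=cv2.inRange(hsv,(0,60,0),(13,255,150))
pts=[]
for u in range(236,415,6):
    col=np.where(m[90:260,u]>0)[0]
    if len(col): pts.append((u,90+col[0]-.5))
for v in range(190,232,5):
    row=np.where(m[v,200:300]>0)[0]; pts.append((200+row[0]-.5,v))
    row=np.where(m[v,350:450]>0)[0]; pts.append((350+row[-1]+.5,v))
arcfit(c,pts,.01);arcfit(c,pts,.01,.055)
E
```

```text
[0.6080113  0.07423265 0.05206896] [ 0.12 -0.7   0.43 -0.31  0.11 -0.03]
arc [0.6086 0.076  0.0534] res mm 0.51
arc [0.6086 0.074 ] res mm 1.61
```

Coaster centre is about (0.6086, 0.075) and the dish is about (0.609, 0.0747), so it's well centred. Lowering.

>>> drive_tool(motion=[[[0,0.8,0,0,0,0,0.2],[0,0.8,0,0,0,0,0.2],[0,0.5,0,0,0,0,0.2],[0,0.2,0,0,0,0,0.2],[0,0.1,0,0,0,0,0.2],[0,0,0,0,0,0,0.2],[0,0,0,0,0,0,0.2]]])

```text
time_s: 6.77
eef_pos: [0.6059, 0.0748, 0.0267]
orientation: [-90.1, -0.0, -89.9]
contact_force: [-2.3, -0.6, 4.9]
finger_gap: 0.0657
```

It's seated with 4.9 N. Release and rise.

>>> drive_tool(motion=[[[0,0,0,0,0,0,-0.8],[0,0,0,0,0,0,-1],[0,0,0,0,0,0,-1],[0,0,0,0,0,0,-1],[0,-1.0,0,0,0,0,-1],[0,-3.0,0,0,0,0,-1],[0,-3.5,0,0,0,0,-1],[0,-3.5,0,0,0,0,-1]]])

```text
time_s: 7.43
eef_pos: [0.6058, 0.0749, 0.1374]
orientation: [-90.1, 0.0, -89.9]
contact_force: [0.7, -0.4, 0.3]
finger_gap: 0.0854
```

>>> drive_tool(motion=[[[1.0,-1.0,0,0,0,0,-1],[3.0,-1.0,0,0,0,0,-1],[2.0,0,0,0,0,0,-1],[0,0,0,0,0,0,-1],[0,0,0,0,0,0,-1],[0,0,0,0,0,0,-1]]])

```text
time_s: 7.93
eef_pos: [0.6064, 0.0151, 0.1562]
orientation: [-90.0, 0.0, -89.9]
contact_force: [0.2, -0.6, 0.7]
finger_gap: 0.0854
```

Run:
```python
from h import *
c,s=wrist('w11');p=s['eef_pos'];print(p,s['dq'].round(2))
t=read_camera("top");cv2.imwrite("pics/t2.png",cv2.resize(t["img"][110:290,170:490],(800,450),interpolation=cv2.INTER_CUBIC)[:,:,::-1])
```

```text
[0.60637179 0.01512955 0.15623605] [ 0.8   0.36 -0.3  -0.22 -0.09 -0.06]
```

View pics/w11.png

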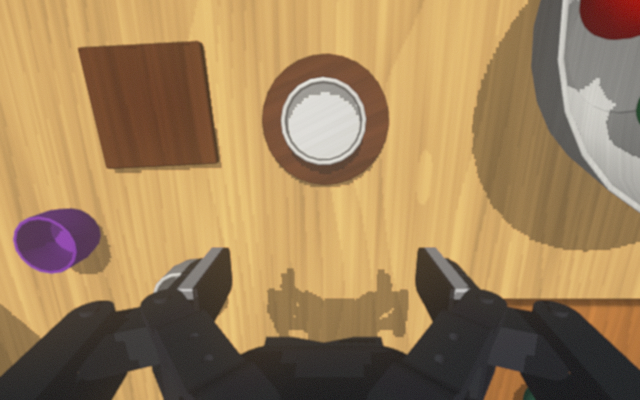

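The dish sits on the coaster: coaster columns 262–388 and rows 54–186, dish columns 281–366 and rows 77–164. Measure the dish, then move to the bowl.

Run:
```python
from h import *
c,s=wrist('w12');p=s['eef_pos'];print(p,s['orientation'])
circ(c,grey(c,(265,60,385,180),70),.028,"dish")
hsv=cv2.cvtColor(c["img"],cv2.COLOR_RGB2HSV)
m=255-cv2.inRange(hsv,(14,60,120),(30,255,255));m[:,:240]=0;m[:,420:]=0;m[210:]=0
circ(c,m,.01,"coaster")
plan([.478,-.14,.15])
```

```text
[0.60629734 0.01574368 0.15593749] [-9.00479738e+01  2.65271051e-02 -8.98220069e+01]
dish ell [323.3 121.4] [85.  88.1] centre [0.6068 0.0757] dia mm 68.0 res mm 0.7
coaster ell [325.3 119.9] [124.  128.5] centre [0.6086 0.0749] dia mm 106.2 res mm 1.0
total tool shift cm [ 15.54   0.59 -12.88] turn [ 0.05  0.19 -0.02] rows 6
[2.59, 0.1, -2.15] [0.01, 0.03, -0.0]
[2.59, 0.1, -2.15] [0.01, 0.03, -0.0]
[2.59, 0.1, -2.14] [0.01, 0.03, -0.0]
[2.59, 0.1, -2.14] [0.01, 0.03, -0.0]
[2.59, 0.1, -2.14] [0.01, 0.03, -0.0]
[2.6, 0.1, -2.14] [0.01, 0.03, -0.0]
```

>>> drive_tool(motion=[[[1.0,0,-1.4,0,0,0,-1],[2.2,0,-2.8,0,0,0,-1],[2.2,0,-2.8,0,0,0,-1],[2.2,0,-2.8,0,0,0,-1],[1.4,0,-2.0,0,0,0,-1],[0.8,0,-1.0,0,0.2,0,-1],[0,0,0,0,0,0,-1],[0,0,0,0,0,0,-1]]])

```text
time_s: 8.75
eef_pos: [0.4793, -0.0832, 0.1566]
orientation: [-89.9, 0.0, -90.1]
contact_force: [-0.2, -0.5, 0.9]
finger_gap: 0.0855
```

Run:
```python
from h import *
c,s=wrist('w13');p=s['eef_pos'];print(p,s['orientation'],s['dq'].round(2))
```

```text
[ 0.47933343 -0.08323626  0.15655735] [-8.99323047e+01  1.27512838e-02 -9.01025063e+01] [ 0.98  1.06  1.52 -0.21  0.02 -0.04]
```

View pics/w13.png

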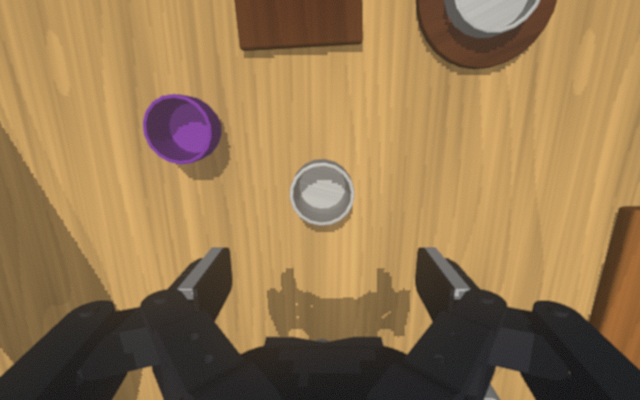

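The bowl rim is at (322,194), between the jaws in x. Measure it.

Run:
```python
from h import *
c,s=wrist('w14');p=s['eef_pos'];print(p,s['orientation'])
g=circ(c,grey(c,(270,145,375,240),70),.036,"bowl")
a=cv2.resize(c["img"][150:240,280:370],(600,600),interpolation=cv2.INTER_CUBIC);cv2.imwrite("pics/w14c.png",a[:,:,::-1])
print((g-p[:2]).round(4))
```

```text
[ 0.47987843 -0.08303808  0.15654525] [-8.99195781e+01  7.85921201e-03 -9.00539206e+01]
bowl ell [320.9 192.7] [63.5 65.3] centre [ 0.4789 -0.0794] dia mm 54.0 res mm 1.5
[-0.001   0.0036]
```

View pics/w14c.png

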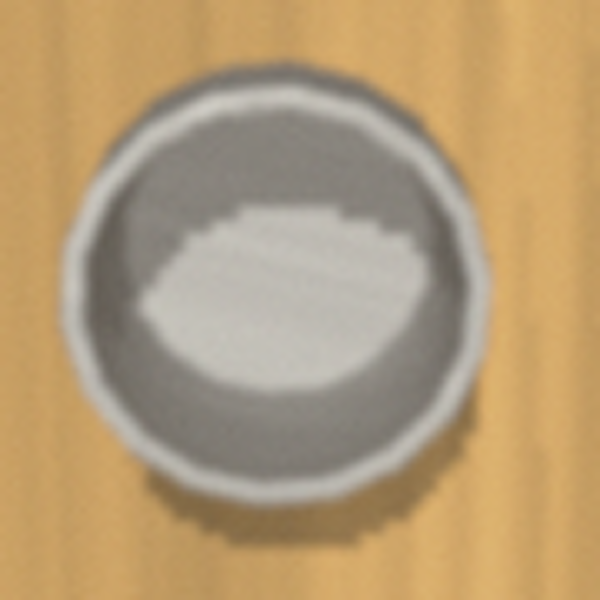

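>>> drive_tool(motion=[[[-0.2,1.0,-0.1,0,0,0,-1],[0,3.0,0,0,0,0,-1],[0,3.0,0,0,0,0,-1],[0,3.0,0,0,0,0,-1],[0,1.4,0,0,0,0,-1],[0,0,0,0,0,0,-1],[0,0,0,0,0,0,-1]]])

```text
time_s: 9.43
eef_pos: [0.4773, -0.0804, 0.0411]
orientation: [-90.1, 0.1, -90.0]
contact_force: [0.8, -0.2, 0.6]
finger_gap: 0.0856
```

Run:
```python
from h import *
c,s=wrist('w15');p=s['eef_pos'];print(p,s['orientation'])
```

```text
[ 0.47733735 -0.08041424  0.04108282] [-9.01496668e+01  6.50664717e-02 -9.00073262e+01]
```

View pics/w15.png

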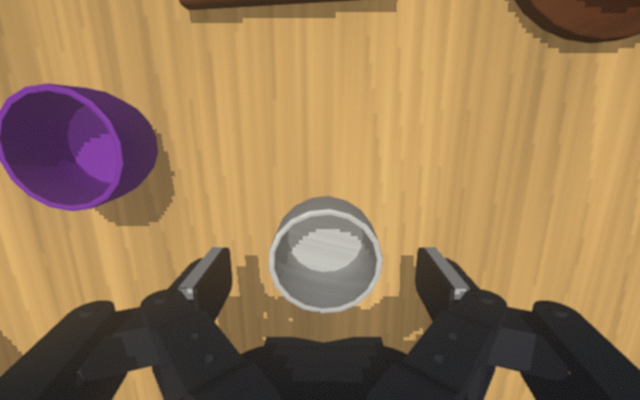

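The bowl rim is at (326,261), centred. Lower 9 mm, grip and lift.

>>> drive_tool(motion=[[[0,0.6,0,0,0,0,-1],[0,0.3,0,0,0,0,-1],[0,0,0,0,0,0,-0.4],[0,0,0,0,0,0,0.2],[0,0,0,0,0,0,0.4],[0,0,0,0,0,0,0.4],[0,0,0,0,0,0,0.4],[0,0,0,0,0,0,0.4]]])

```text
time_s: 10.15
eef_pos: [0.4782, -0.0815, 0.0344]
orientation: [-89.9, -0.0, -90.1]
contact_force: [-1.9, 0.7, 8.2]
finger_gap: 0.0526
```

>>> drive_tool(motion=[[[0,-1.0,0,0,0,0,0.4],[0,-2.0,0,0,0,0,0.4],[0,-3.0,0,0,0,0,0.4],[0,-3.0,0,0,0,0,0.4],[0,-1.0,0,0,0,0,0.4],[0,0,0,0,0,0,0.4]]])

```text
time_s: 10.65
eef_pos: [0.4802, -0.0822, 0.1369]
orientation: [-89.6, -0.1, -90.1]
contact_force: [0.7, -0.9, -0.2]
finger_gap: 0.0523
```

Run:
```python
from h import *
c,s=wrist('w16');p=s['eef_pos'];print(p,s['orientation'])
plan([.607,.02,.15])
```

```text
[ 0.48016366 -0.08217344  0.13685744] [-89.62605661  -0.12317888 -90.0761302 ]
total tool shift cm [-10.19  -1.49  12.79] turn [-0.2  -0.08  0.07] rows 5
[-2.04, -0.3, 2.56] [-0.04, -0.02, 0.01]
[-2.04, -0.3, 2.56] [-0.04, -0.02, 0.01]
[-2.04, -0.3, 2.56] [-0.04, -0.02, 0.01]
[-2.04, -0.3, 2.56] [-0.04, -0.02, 0.01]
[-2.04, -0.3, 2.56] [-0.04, -0.02, 0.01]
```

View pics/w16.png

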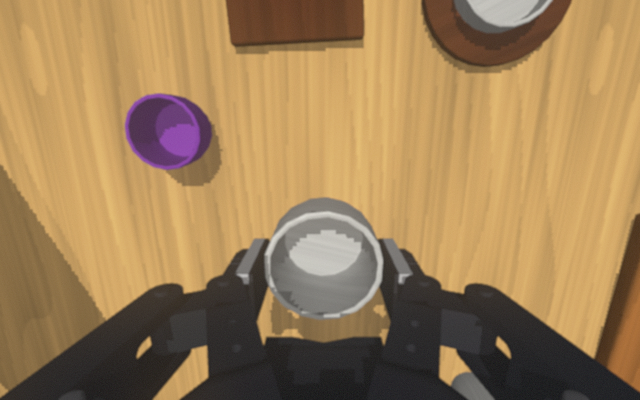

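The bowl is held at (324,264). Compute its offset, then carry it to the dish.

```bash
cat >> h.py <<'E'
def rimoff(c,p,top,bot,l,r,z):
    a=toz(c,((l+r)/2,top),p[2]+z);b=toz(c,((l+r)/2,bot),p[2]+z);m=(top+bot)/2
    L=toz(c,(l,m),p[2]+z);Rr=toz(c,(r,m),p[2]+z)
    print("offset xy mm",(((a+b)/2+(L+Rr)/2)/2-p).round(4)[:2]*1e3,"dia",np.linalg.norm(a-b).round(4),np.linalg.norm(L-Rr).round(4))
E
python3 - <<'E'
from h import *
c,s=wrist('w17');p=s['eef_pos'];print(p,s['dq'].round(2))
rimoff(c,p,212,317,266,383,.0016)
rimoff(c,p,212,317,266,383,-.001)
E
```

```text
[ 0.47897188 -0.08178293  0.13478521] [-0.01  1.99 -2.96 -1.23  0.09 -0.05]
offset xy mm [1.3 2.3] dia 0.0516 0.0519
offset xy mm [1.3 0.9] dia 0.0526 0.053
```

>>> drive_tool(motion=[[[-1.0,-0.5,1.2,0,0,0,0.4],[-2.0,-0.5,2.6,0,0,0,0.4],[-2.0,-0.5,2.6,0,0,0,0.4],[-2.0,0,2.6,0,0,0,0.4],[-2.0,0,2.4,0,0,0,0.4],[-1.0,0,1.2,0,0,0,0.4],[0,0,0,0,0,0,0.4],[0,0,0,0,0,0,0.4]]])

```text
time_s: 11.42
eef_pos: [0.6029, 0.0191, 0.1456]
orientation: [-90.3, 0.0, -90.0]
contact_force: [-0.8, 0.3, -1.8]
finger_gap: 0.0526
```

Run:
```python
from h import *
c,s=wrist('w18');p=s['eef_pos'];print(p,s['orientation'],s['dq'].round(2))
circ(c,grey(c,(250,40,400,185),70),.028,"dish")
```

```text
[0.60288355 0.01913678 0.14563849] [-9.02529519e+01  1.38689528e-02 -8.99935904e+01] [-1.43 -1.68 -1.5   0.48 -0.25  0.04]
dish ell [328.1 126.3] [88.1 91.3] centre [0.6068 0.0756] dia mm 68.1 res mm 0.7
```

View pics/w18.png

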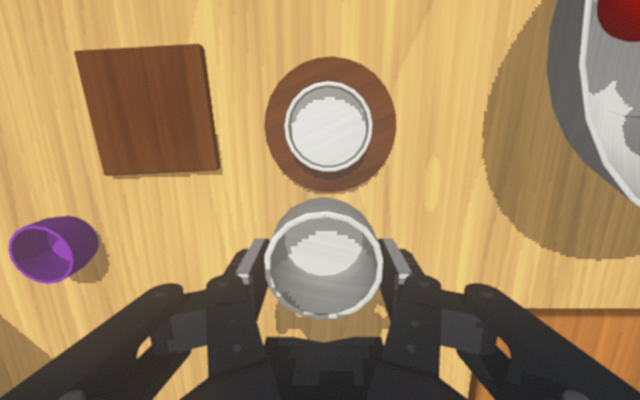

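>>> drive_tool(motion=[[[-1.5,0,0.1,0,0,0,0.4],[-2.5,0,0.1,0,0,0,0.4],[-1.5,1.0,0.1,0,0,0,0.4],[0,3.0,0,0,0,0,0.4],[0,2.5,0,0,0,0,0.4],[0,0.5,0,0,0,0,0.4],[0,0,0,0,0,0,0.4],[0,0,0,0,0,0,0.4]]])

```text
time_s: 12.13
eef_pos: [0.6066, 0.073, 0.0783]
orientation: [-90.1, -0.0, -90.1]
contact_force: [-0.2, 0.1, -0.9]
finger_gap: 0.0523
```

Run:
```python
from h import *
c,s=wrist('w19');p=s['eef_pos'];print(p,s['orientation'],s['dq'].round(2))
```

```text
[0.60656616 0.07302402 0.07831077] [-9.00554557e+01 -1.97811495e-03 -9.01082207e+01] [-0.01 -1.04  2.11 -0.04  0.01  0.11]
```

View pics/w19.png

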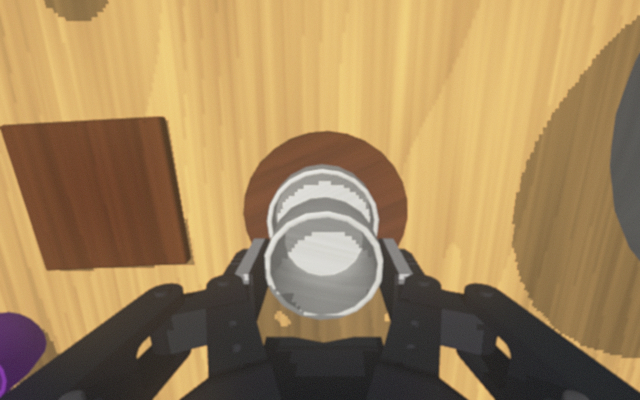

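It's aligned: dish at column 323, bowl at 324. Lowering.

>>> drive_tool(motion=[[[-0.1,0.7,0,0,0,0,0.4],[0,0.8,0,0,0,0,0.4],[0,0.6,0,0,0,0,0.4],[0,0.4,0,0,0,0,0.4],[0,0.2,0,0,0,0,0.4],[0,0.1,0,0,0,0,0.4],[0,0,0,0,0,0,0.4],[0,0,0,0,0,0,0.4]]])

```text
time_s: 12.85
eef_pos: [0.6072, 0.0745, 0.0504]
orientation: [-90.0, 0.0, -90.1]
contact_force: [0.6, -0.4, -0.1]
finger_gap: 0.0521
```

>>> drive_tool(motion=[[[0,0.1,0,0,0,0,0.4],[0,0.1,0,0,0,0,0.4],[0,0,0,0,0,0,0.4]]])

```text
time_s: 13.1
eef_pos: [0.6074, 0.0745, 0.0486]
orientation: [-90.0, 0.0, -90.1]
contact_force: [-0.3, -0.5, -0.3]
finger_gap: 0.0524
```

>>> drive_tool(motion=[[[0,0.1,0,0,0,0,0.4],[0,0.1,0,0,0,0,0.4],[0,0,0,0,0,0,0.4]]])

```text
time_s: 13.35
eef_pos: [0.6074, 0.0745, 0.0484]
orientation: [-89.9, -0.0, -90.1]
contact_force: [-2.8, 0.4, 12.2]
finger_gap: 0.0522
```

It seats exactly at the expected height. Release and rise.

>>> drive_tool(motion=[[[0,-0.1,0,0,0,0,0.2],[0,0,0,0,0,0,-0.6],[0,0,0,0,0,0,-1],[0,0,0,0,0,0,-1],[0,-1.0,0,0,0,0,-1],[0,-3.0,0,0,0,0,-1],[0,-3.5,0,0,0,0,-1],[0,-2.0,0,0,0,0,-1]]])

```text
time_s: 14.02
eef_pos: [0.6081, 0.0745, 0.1459]
orientation: [-89.8, 0.0, -90.1]
contact_force: [-0.4, -0.4, 0.4]
finger_gap: 0.0854
```

>>> drive_tool(motion=[[[1.0,-0.7,0,0,0,0,-1],[3.0,-0.5,0,0,0,0,-1],[1.5,0,0,0,0,0,-1],[0,0,0,0,0,0,-1],[0,0,0,0,0,0,-1],[0,0,0,0,0,0,-1]]])

```text
time_s: 14.52
eef_pos: [0.6063, 0.0195, 0.1532]
orientation: [-90.1, 0.0, -90.1]
contact_force: [-0.2, 0.1, 0.4]
finger_gap: 0.0854
```

Run:
```python
from h import *
c,s=wrist('w20');p=s['eef_pos'];print(p,s['orientation'],s['dq'].round(2))
a=cv2.resize(c["img"][40:200,230:420],(712,600),interpolation=cv2.INTER_CUBIC);cv2.imwrite("pics/w20c.png",a[:,:,::-1])
plan([.63,-.293,.165],n=10)
```

```text
[0.60627918 0.01945344 0.15322146] [-9.01130443e+01  4.30816224e-02 -9.01146591e+01] [ 0.85  0.1   0.2   0.03 -0.06  0.01]
total tool shift cm [31.28 -1.2   2.4 ] turn [ 0.1  -0.07 -0.04] rows 10
[3.13, -0.12, 0.24] [0.01, -0.01, -0.0]
[3.13, -0.12, 0.24] [0.01, -0.01, -0.0]
[3.13, -0.12, 0.24] [0.01, -0.01, -0.0]
[3.13, -0.12, 0.24] [0.01, -0.01, -0.0]
[3.13, -0.12, 0.24] [0.01, -0.01, -0.0]
[3.13, -0.12, 0.24] [0.01, -0.01, -0.0]
[3.13, -0.12, 0.24] [0.01, -0.01, -0.0]
[3.13, -0.12, 0.24] [0.01, -0.01, -0.0]
[3.13, -0.12, 0.24] [0.01, -0.01, -0.0]
[3.13, -0.12, 0.24] [0.01, -0.01, -0.0]
```

View pics/w20c.png

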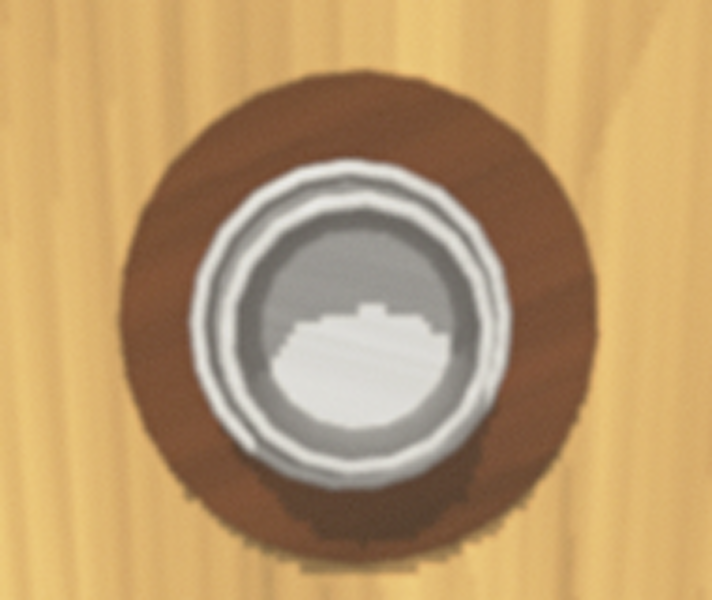

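The bowl is nested level in the dish; its rim centre in the crop is about (358,332). On to the cup.

Run:
```python
from h import *
c,s=wrist('w21');print(toz(c,(325.2,128.3),.05).round(4), s['eef_pos'])
l=toz(c,(230+218/3.747,128),.05);r=toz(c,(230+498/3.747,128),.05);print(r-l)
```

```text
[0.6084 0.0769 0.05  ] [0.60635669 0.01982929 0.15329344]
[ 5.41072653e-02 -6.19648638e-05  0.00000000e+00]
```

>>> drive_tool(motion=[[[2.0,0,0.2,0,0,0,-1],[3.6,-0.2,0.3,0,0,0,-1],[3.6,-0.2,0.3,0,0,0,-1],[3.6,-0.2,0.3,0,0,0,-1],[3.6,-0.2,0.3,0,0,0,-1],[3.6,-0.2,0.3,0,0,0,-1],[3.6,-0.2,0.3,0,0,0,-1],[3.0,0,0.2,0,0,0,-1]]])

```text
time_s: 15.28
eef_pos: [0.629, -0.2482, 0.1662]
orientation: [-90.0, -0.0, -90.1]
contact_force: [0.8, 0.9, 0.5]
finger_gap: 0.0854
```

>>> drive_tool(motion=[[[2.6,0,0.1,0,0,0,-1],[1.5,0,0.1,0,0,0,-1],[0.6,0,0,0,0,0,-1],[0,0,0,0,0,0,-1],[0,0,0,0,0,0,-1],[0,0,0,0,0,0,-1]]])

```text
time_s: 15.78
eef_pos: [0.6307, -0.2916, 0.1662]
orientation: [-90.0, 0.1, -90.0]
contact_force: [0.7, -0.2, 0.5]
finger_gap: 0.0851
```

Run:
```python
from h import *
c,s=wrist('w22');p=s['eef_pos'];print(p,s['orientation'],s['dq'].round(2),s['joint_pos'].round(1))
```

```text
[ 0.63069982 -0.29157252  0.16622238] [-9.00269075e+01  5.35548203e-02 -8.99625600e+01] [ 0.3  -0.32 -0.06 -0.06 -0.1  -0.09] [-31.4  33.3  14.8  71.6   0.   58.5]
```

View pics/w22.png

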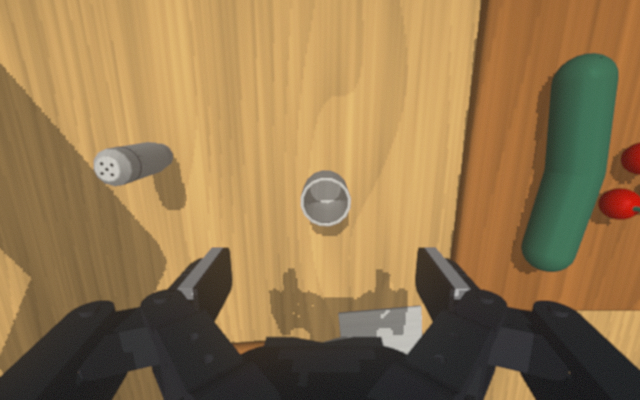

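The cup rim is at (326,202), spanning columns 301–350 and rows 178–226; the jaws are clear of the board and the spatula.

Run:
```python
from h import *
c,s=wrist('w23');p=s['eef_pos'];print(p,s['orientation'])
a=cv2.resize(c["img"][160:240,286:366],(600,600),interpolation=cv2.INTER_CUBIC);cv2.imwrite("pics/w23c.png",a[:,:,::-1])
for uv in((326,202),(301,202),(350.5,202)): print(toz(c,uv,.054).round(4))
```

```text
[ 0.63077226 -0.29159215  0.16642634] [-9.00119814e+01  3.65033606e-02 -8.99550896e+01]
[ 0.6338 -0.2928  0.054 ]
[ 0.6137 -0.2928  0.054 ]
[ 0.6534 -0.2927  0.054 ]
```

View pics/w23c.png

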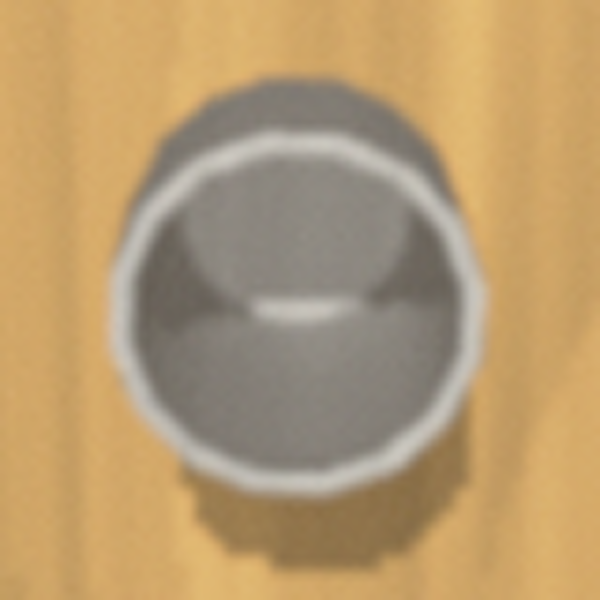

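>>> drive_tool(motion=[[[0.2,1.0,0.2,0,0,0,-1],[0,3.0,0,0,0,0,-1],[0,3.0,0,0,0,0,-1],[0,2.4,0,0,0,0,-1],[0,1.0,0,0,0,0,-1],[0,0,0,0,0,0,-1],[0,0,0,0,0,0,-1],[0,0,0,0,0,0,-1]]])

```text
time_s: 16.55
eef_pos: [0.6337, -0.296, 0.0641]
orientation: [-89.9, -0.1, -90.1]
contact_force: [-0.1, -0.3, 0.3]
finger_gap: 0.0853
```

Run:
```python
from h import *
c,s=wrist('w24');p=s['eef_pos'];print(p,s['orientation'])
```

```text
[ 0.63373384 -0.29602855  0.06409026] [-8.98591492e+01 -7.99753080e-02 -9.00586272e+01]
```

View pics/w24.png

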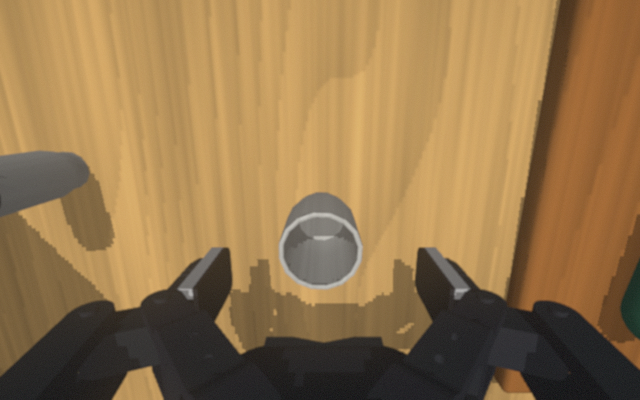

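The cup rim is at (321,250), about 4 mm toward +y. Correct, lower and grip.

>>> drive_tool(motion=[[[-0.3,0.6,-0.1,0,0,0,-1],[0,0.5,0,0,0,0,-1],[0,0.1,0,0,0,0,-0.6],[0,0,0,0,0,0,-0.2],[0,0,0,0,0,0,0.2],[0,0,0,0,0,0,0.6],[0,0,0,0,0,0,0.6],[0,0,0,0,0,0,0.6]]])

```text
time_s: 17.27
eef_pos: [0.632, -0.2928, 0.0508]
orientation: [-89.9, -0.0, -90.1]
contact_force: [0.9, -0.5, 2.9]
finger_gap: 0.0391
```

>>> drive_tool(motion=[[[0,0,0,0,0,0,0.6],[0,0,0,0,0,0,0.6]]])

```text
time_s: 17.43
eef_pos: [0.632, -0.2928, 0.0508]
orientation: [-89.9, -0.0, -90.1]
contact_force: [-0.4, 0.1, 4.0]
finger_gap: 0.0394
```

>>> drive_tool(motion=[[[0,-1.0,0,0,0,0,0.6],[0,-2.0,0,0,0,0,0.6],[0,-3.0,0,0,0,0,0.6],[0,-3.0,0,0,0,0,0.6],[0,-1.0,0,0,0,0,0.6],[0,0,0,0,0,0,0.6]]])

```text
time_s: 17.93
eef_pos: [0.6333, -0.2936, 0.1545]
orientation: [-89.7, -0.2, -90.1]
contact_force: [-0.1, -0.2, -0.4]
finger_gap: 0.0393
```

Run:
```python
from h import *
c,s=wrist('w25');p=s['eef_pos'];print(p,s['orientation'])
plan([.6065,.02,.17],n=10)
```

```text
[ 0.6333109  -0.29358637  0.15449266] [-89.67705651  -0.18883487 -90.07141133]
total tool shift cm [-31.29  -1.87  -2.61] turn [-0.15 -0.07  0.08] rows 10
[-3.13, -0.19, -0.26] [-0.01, -0.01, 0.01]
[-3.13, -0.19, -0.26] [-0.01, -0.01, 0.01]
[-3.13, -0.19, -0.26] [-0.01, -0.01, 0.01]
[-3.13, -0.19, -0.26] [-0.01, -0.01, 0.01]
[-3.13, -0.19, -0.26] [-0.01, -0.01, 0.01]
[-3.13, -0.18, -0.26] [-0.01, -0.01, 0.01]
[-3.13, -0.18, -0.26] [-0.01, -0.01, 0.01]
[-3.13, -0.18, -0.26] [-0.01, -0.01, 0.01]
[-3.13, -0.18, -0.26] [-0.01, -0.01, 0.01]
[-3.13, -0.18, -0.26] [-0.01, -0.01, 0.01]
```

View pics/w25.png

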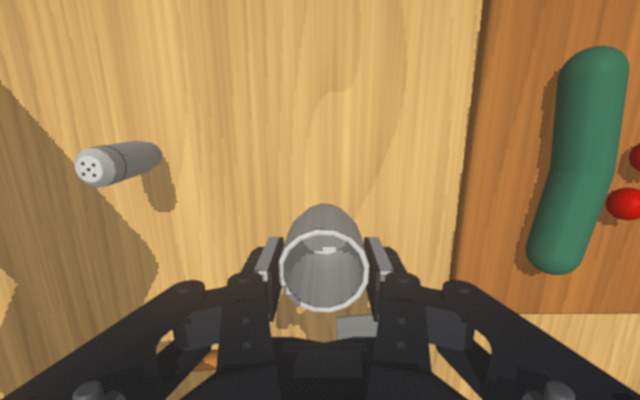

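The cup is held upright; its rim spans columns 279–368 and rows 230–312. Carry it to the stack.

Run:
```python
from h import *
c,s=wrist('w26');p=s['eef_pos']
rimoff(c,p,230.5,312,279,368,.0032)
```

```text
offset xy mm [0.9 0.1] dia 0.04 0.0392
```

>>> drive_tool(motion=[[[-2.0,-0.2,0,0,0,0,0.6],[-3.6,-0.4,-0.3,0,0,0,0.6],[-3.6,-0.4,-0.3,0,0,0,0.6],[-3.6,-0.4,-0.3,0,0,0,0.6],[-3.6,-0.4,-0.3,0,0,0,0.6],[-3.6,0,-0.3,0,0,0,0.6],[-3.6,0,-0.3,0,0,0,0.6],[-3.0,0,-0.3,0,0,0,0.6]]])

```text
time_s: 18.7
eef_pos: [0.6088, -0.0239, 0.1656]
orientation: [-90.3, 0.1, -90.0]
contact_force: [-0.4, 0.0, -1.3]
finger_gap: 0.0391
```

>>> drive_tool(motion=[[[-2.5,0,-0.2,0,0,0,0.6],[-1.5,0,-0.2,0,0,0,0.6],[-0.7,0,0,0,0,0,0.6],[0,0,0,0,0,0,0.6],[0,0,0,0,0,0,0.6],[0,0,0,0,0,0,0.6]]])

```text
time_s: 19.2
eef_pos: [0.6072, 0.0191, 0.1679]
orientation: [-90.0, -0.0, -90.2]
contact_force: [-0.6, -0.4, -0.9]
finger_gap: 0.0393
```

Run:
```python
from h import *
c,s=wrist('w27');p=s['eef_pos'];print(p,s['orientation'],s['dq'].round(2))
x0,y0=240,60
a=cv2.resize(c["img"][y0:y0+150,x0:x0+170],(680,600),interpolation=cv2.INTER_CUBIC);cv2.imwrite("pics/w27c.png",a[:,:,::-1])
```

```text
[0.60717309 0.01907388 0.16785548] [-9.00210078e+01 -1.98565716e-02 -9.01653275e+01] [-0.5  -0.25  0.22  0.13  0.1   0.11]
```

View pics/w27c.png

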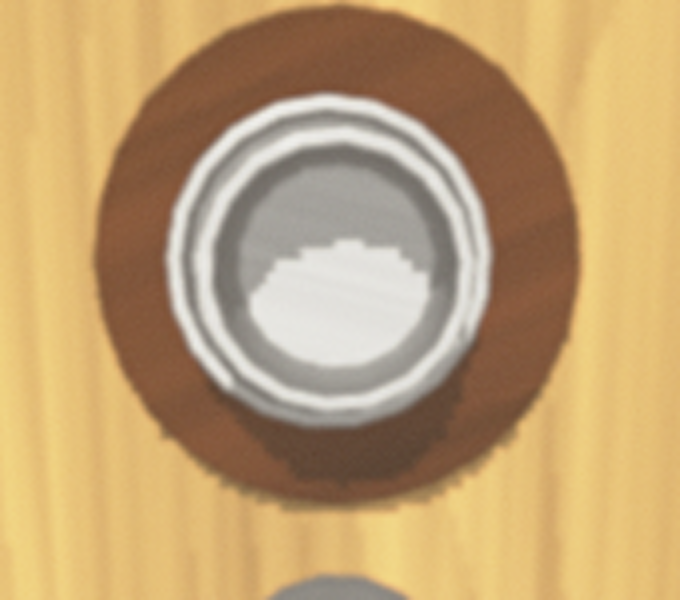

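Run:
```python
from h import *
c,s=wrist('w28');p=s['eef_pos'];b=toz(c,(323.6,127),.05);print(p,b.round(4),(toz(c,(323.6+35.2,127),.05)-toz(c,(323.6-35.2,127),.05))[:1])
t=b-np.array([.001,.0005,0]);plan([t[0],t[1],p[2]],n=1)
```

```text
[0.60723033 0.01892051 0.16800296] [0.6085 0.0761 0.05  ] [0.05419136]
total tool shift cm [-5.67  0.01  0.  ] turn [ 0.   -0.19  0.01] rows 1
[-5.67, 0.01, 0.0] [0.0, -0.19, 0.01]
```

>>> drive_tool(motion=[[[-1.5,0,0,0,0,0,0.6],[-2.5,0,0,0,0,0,0.6],[-1.6,1.0,0,0,-0.2,0,0.6],[0,2.5,0,0,0,0,0.6],[0,1.6,0,0,0,0,0.6],[0,0.5,0,0,0,0,0.6],[0,0,0,0,0,0,0.6],[0,0,0,0,0,0,0.6]]])

```text
time_s: 19.97
eef_pos: [0.6073, 0.0762, 0.1127]
orientation: [-90.0, 0.0, -89.9]
contact_force: [0.1, 0.4, -0.9]
finger_gap: 0.0393
```

Run:
```python
from h import *
c,s=wrist('w29');p=s['eef_pos'];print(p,s['orientation'],s['dq'].round(2))
```

```text
[0.60730693 0.07624397 0.11272269] [-8.99900741e+01  8.51296479e-03 -8.99099327e+01] [-0.13 -0.9   1.24  0.06  0.04 -0.04]
```

View pics/w29.png

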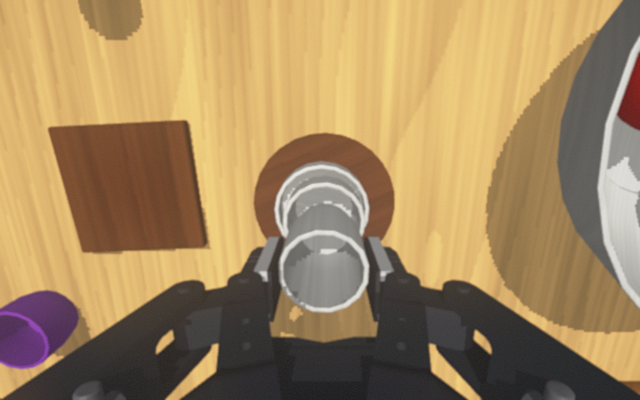

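It's aligned: bowl at column 325, cup at 324. Lowering into the bowl.

>>> drive_tool(motion=[[[0,0.7,0,0,0,0,0.6],[0,0.8,0,0,0,0,0.6],[0,0.8,0,0,0,0,0.6],[0,0.8,0,0,0,0,0.6],[0,0.6,0,0,0,0,0.6],[0,0.3,0,0,0,0,0.6],[0,0,0,0,0,0,0.6],[0,0,0,0,0,0,0.6]]])

```text
time_s: 20.68
eef_pos: [0.6069, 0.0765, 0.072]
orientation: [-90.0, 0.0, -89.9]
contact_force: [-0.2, -0.2, -1.1]
finger_gap: 0.0397
```

>>> drive_tool(motion=[[[0,0.1,0,0,0,0,0.6],[0,0.1,0,0,0,0,0.6],[0,0,0,0,0,0,0.6]]])

```text
time_s: 20.93
eef_pos: [0.6072, 0.0765, 0.0705]
orientation: [-90.0, 0.0, -89.9]
contact_force: [0.3, 0.2, -0.9]
finger_gap: 0.0395
```

>>> drive_tool(motion=[[[0,0.1,0,0,0,0,0.6],[0,0.1,0,0,0,0,0.6],[0,0,0,0,0,0,0.6]]])

```text
time_s: 21.18
eef_pos: [0.6073, 0.0765, 0.0688]
orientation: [-90.0, 0.0, -89.9]
contact_force: [-1.0, 0.5, 1.2]
finger_gap: 0.0391
```

>>> drive_tool(motion=[[[0,0.1,0,0,0,0,0.6],[0,0,0,0,0,0,0.6]]])

```text
time_s: 21.35
eef_pos: [0.6074, 0.0765, 0.0687]
orientation: [-89.9, 0.0, -89.9]
contact_force: [-2.4, -0.1, 8.1]
finger_gap: 0.0393
```

Seated at the expected 0.0688. Release.

>>> drive_tool(motion=[[[0,-0.1,0,0,0,0,0.3],[0,0,0,0,0,0,-0.4],[0,0,0,0,0,0,-1],[0,0,0,0,0,0,-1],[0,0,0,0,0,0,-1],[0,-1.0,0,0,0,0,-1],[0,-3.0,0,0,0,0,-1],[0,-3.5,0,0,0,0,-1]]])

```text
time_s: 22.02
eef_pos: [0.605, 0.0765, 0.1421]
orientation: [-90.3, 0.0, -89.9]
contact_force: [1.2, -1.3, -0.3]
finger_gap: 0.0851
```

>>> drive_tool(motion=[[[1.0,-2.0,0,0,0,0,-1],[3.0,-1.0,0,0,0,0,-1],[1.5,0,0,0,0,0,-1],[0,0,0,0,0,0,-1],[0,0,0,0,0,0,-1],[0,0,0,0,0,0,-1]]])

```text
time_s: 22.52
eef_pos: [0.6064, 0.0217, 0.1722]
orientation: [-90.1, 0.0, -89.9]
contact_force: [0.2, -1.2, -0.6]
finger_gap: 0.0857
```

Run:
```python
from h import *
c,s=wrist('w30');p=s['eef_pos'];print(p,s['orientation'],s['dq'].round(2))
x0,y0=240,60
a=cv2.resize(c["img"][y0:y0+150,x0:x0+170],(680,600),interpolation=cv2.INTER_CUBIC);cv2.imwrite("pics/w30c.png",a[:,:,::-1])
plan([.477,-.262,.19],n=9)
```

```text
[0.60641546 0.02171244 0.17221491] [-9.01176284e+01  4.72577708e-02 -8.99039759e+01] [ 0.77  0.23 -0.19 -0.07 -0.14 -0.14]
total tool shift cm [ 28.37  -1.78 -13.01] turn [ 0.13  0.13 -0.04] rows 9
[3.15, -0.2, -1.45] [0.01, 0.01, -0.0]
[3.15, -0.2, -1.44] [0.01, 0.01, -0.0]
[3.15, -0.2, -1.44] [0.01, 0.01, -0.0]
[3.15, -0.2, -1.44] [0.01, 0.01, -0.0]
[3.15, -0.2, -1.44] [0.01, 0.01, -0.0]
[3.15, -0.2, -1.44] [0.01, 0.01, -0.0]
[3.15, -0.2, -1.44] [0.01, 0.01, -0.0]
[3.15, -0.2, -1.44] [0.01, 0.01, -0.0]
[3.16, -0.2, -1.44] [0.01, 0.01, -0.0]
```

View pics/w30c.png

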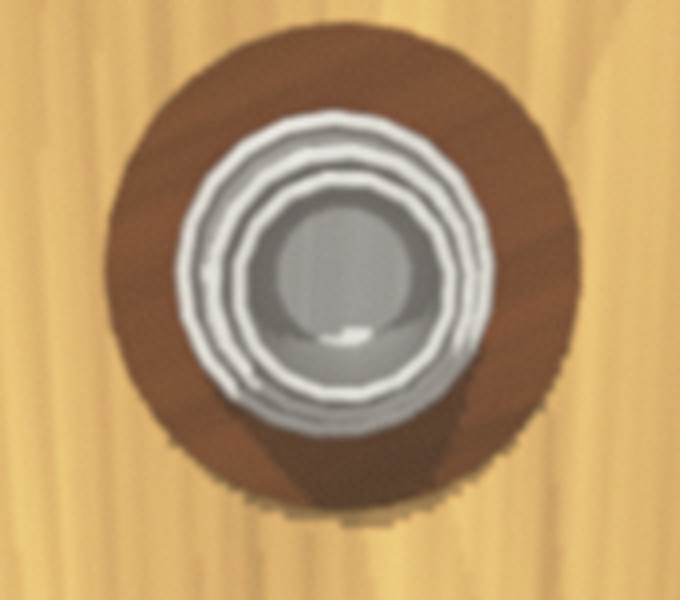

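The cup is nested level in the bowl; its rim centre in the crop is about (344,286). Next the shaker.

Run:
```python
from h import *
c,s=wrist('w31');print(toz(c,(325.8,131.2),.072).round(4), s['eef_pos'],toz(c,(326+28.4,131),.072)[0]-toz(c,(326-28.4,131),.072)[0])
```

```text
[0.6086 0.0772 0.072 ] [0.60637581 0.0220167  0.17214864] 0.04066573164297893
```

>>> drive_tool(motion=[[[1.5,-0.2,-0.8,0,0,0,-1],[3.2,-0.2,-1.5,0,0,0,-1],[3.2,-0.2,-1.5,0,0,0,-1],[3.2,-0.2,-1.5,0,0,0,-1],[3.2,-0.2,-1.5,0,0,0,-1],[3.2,-0.2,-1.5,0,0,0,-1],[3.2,-0.2,-1.5,0,0,0,-1],[3.2,0,-1.4,0,0,0,-1]]])

```text
time_s: 23.28
eef_pos: [0.4949, -0.2182, 0.1872]
orientation: [-90.0, 0.0, -89.8]
contact_force: [1.1, -0.3, -0.3]
finger_gap: 0.0856
```

>>> drive_tool(motion=[[[2.2,0,-1.0,0,0,0,-1],[1.4,0,-0.6,0,0,0,-1],[0.8,0,-0.2,0,0,0,-1],[0,0,0,0,0,0,-1],[0,0,0,0,0,0,-1],[0,0,0,0,0,0,-1]]])

```text
time_s: 23.78
eef_pos: [0.4782, -0.2605, 0.187]
orientation: [-90.0, 0.1, -89.8]
contact_force: [-0.7, -0.3, -0.0]
finger_gap: 0.0854
```

Run:
```python
from h import *
c,s=wrist('w32');p=s['eef_pos'];print(p,s['orientation'],s['dq'].round(2),s['joint_pos'].round(1))
```

```text
[ 0.47819933 -0.26054245  0.18698829] [-9.00190280e+01  5.17622573e-02 -8.97862195e+01] [ 0.46 -0.2  -0.18 -0.09 -0.08 -0.14] [-37.   16.1  -8.6  65.3   0.   52.7]
```

View pics/w32.png

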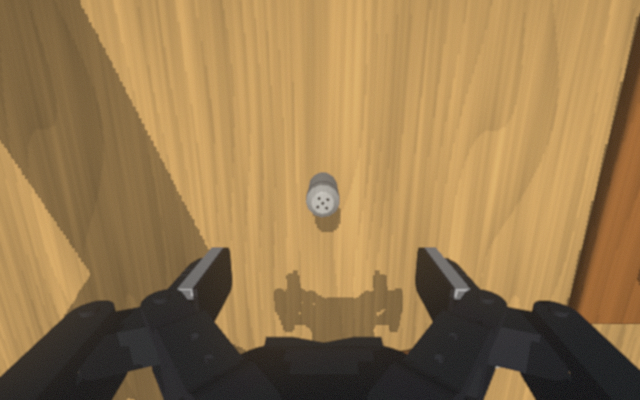

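The shaker's perforated top is at (322.5,203).

Run:
```python
from h import *
c,s=wrist('w33');p=s['eef_pos'];q=toz(c,(322.5,203),.076);print(p,q.round(4));plan([q[0]-.001,q[1]-.0005,.07],n=1)
```

```text
[ 0.47824069 -0.26051102  0.18705993] [ 0.4784 -0.2621  0.076 ]
total tool shift cm [ 0.21 11.71 -0.08] turn [ 0.01  0.23 -0.03] rows 1
[0.21, 11.71, -0.08] [0.01, 0.23, -0.03]
```

>>> drive_tool(motion=[[[0.2,1.0,-0.1,0,0.2,0,-1],[0,3.0,0,0,0,0,-1],[0,3.0,0,0,0,0,-1],[0,2.4,0,0,0,0,-1],[0,1.0,0,0,0,0,-1],[0,0,0,0,0,0,-1],[0,0,0,0,0,0,-1],[0,0,0,0,0,0,-1]]])

```text
time_s: 24.55
eef_pos: [0.4778, -0.2643, 0.0846]
orientation: [-89.9, -0.1, -90.1]
contact_force: [-0.3, -0.2, 0.5]
finger_gap: 0.0855
```

Run:
```python
from h import *
c,s=wrist('w34');p=s['eef_pos'];print(p,s['orientation'])
```

```text
[ 0.47779314 -0.26434728  0.08460741] [-8.98953491e+01 -7.33443954e-02 -9.00576787e+01]
```

View pics/w34.png

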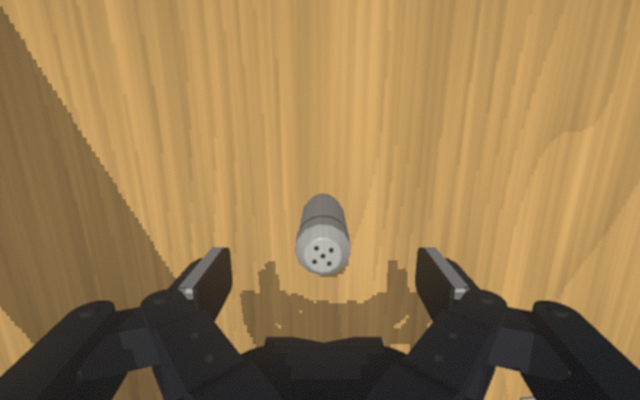

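The shaker top is at (322.5,255), about 3 mm to +y. Correct, lower and grip.

>>> drive_tool(motion=[[[-0.3,0.6,0,0,0,0,-1],[0,0.6,0,0,0,0,-1],[0,0.2,0,0,0,0,-1],[0,0,0,0,0,0,-0.6],[0,0,0,0,0,0,-0.2],[0,0,0,0,0,0,0.2],[0,0,0,0,0,0,0.6],[0,0,0,0,0,0,0.8]]])

```text
time_s: 25.27
eef_pos: [0.477, -0.261, 0.0696]
orientation: [-90.0, -0.0, -90.1]
contact_force: [-1.0, 1.9, 21.0]
finger_gap: 0.026
```

>>> drive_tool(motion=[[[0,0,0,0,0,0,0.8],[0,0,0,0,0,0,0.8],[0,0,0,0,0,0,0.8]]])

```text
time_s: 25.52
eef_pos: [0.4772, -0.2611, 0.0697]
orientation: [-89.9, -0.0, -90.1]
contact_force: [0.3, 0.0, 3.9]
finger_gap: 0.0255
```

>>> drive_tool(motion=[[[0,-1.0,0,0,0,0,0.8],[0,-2.0,0,0,0,0,0.8],[0,-3.0,0,0,0,0,0.8],[0,-3.0,0,0,0,0,0.8],[0,-2.0,0,0,0,0,0.8],[0,-1.0,0,0,0,0,0.8],[0,0,0,0,0,0,0.8],[0,0,0,0,0,0,0.8]]])

```text
time_s: 26.18
eef_pos: [0.4767, -0.2607, 0.189]
orientation: [-90.0, 0.0, -90.1]
contact_force: [0.1, 0.3, -1.4]
finger_gap: 0.0259
```

Run:
```python
from h import *
c,s=wrist('w35');p=s['eef_pos'];print(p,s['orientation'])
plan([.6076,.02,.19],n=10)
```

```text
[ 0.47666392 -0.26074617  0.18903166] [-8.99980600e+01  3.88058453e-03 -9.00764094e+01]
total tool shift cm [-28.05  -0.18  13.11] turn [ 0.09 -0.07 -0.08] rows 10
[-2.8, -0.02, 1.31] [0.01, -0.01, -0.01]
[-2.8, -0.02, 1.31] [0.01, -0.01, -0.01]
[-2.8, -0.02, 1.31] [0.01, -0.01, -0.01]
[-2.8, -0.02, 1.31] [0.01, -0.01, -0.01]
[-2.8, -0.02, 1.31] [0.01, -0.01, -0.01]
[-2.8, -0.02, 1.31] [0.01, -0.01, -0.01]
[-2.8, -0.02, 1.31] [0.01, -0.01, -0.01]
[-2.8, -0.02, 1.31] [0.01, -0.01, -0.01]
[-2.8, -0.02, 1.31] [0.01, -0.01, -0.01]
[-2.8, -0.02, 1.31] [0.01, -0.01, -0.01]
```

View pics/w35.png

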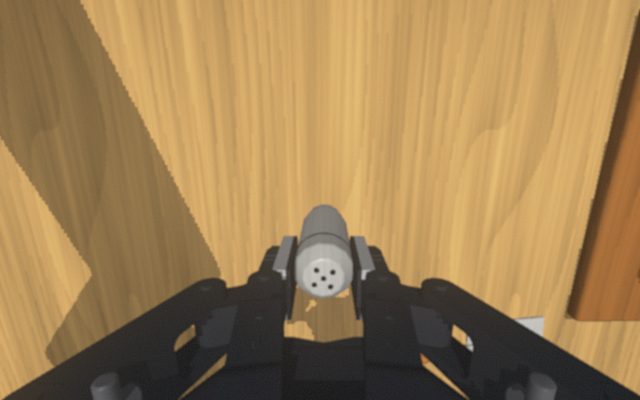

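The shaker is held with its top at (323.5,278). Check its offset and tilt, then carry it.

Run:
```python
from h import *
c,s=wrist('w36');p=s['eef_pos']
q=toz(c,(323.5,278),p[2]+.0063);o=(q-p);print("top off",o.round(4))
for y in (o[1]-.001,o[1],o[1]+.001):
    print(proj(c,p+[o[0],y+.0115,-.0697]).round(1), proj(c,p+[o[0],y+.014,-.0537]).round(1))
g=cv2.cvtColor(c['img'],cv2.COLOR_RGB2GRAY);print(g[196:216,323].tolist())
```

```text
top off [ 0.0009 -0.0011  0.0063]
[323.5 204.6] [323.5 208.2]
[323.5 203.2] [323.5 206.6]
[323.5 201.7] [323.5 205. ]
[173, 174, 175, 175, 174, 172, 175, 167, 147, 127, 120, 123, 126, 127, 126, 128, 126, 127, 128, 127]
```

>>> drive_tool(motion=[[[-1.5,0,0.7,0,0,0,0.8],[-3.2,0,1.5,0,0,0,0.8],[-3.2,0,1.5,0,0,0,0.8],[-3.2,0,1.5,0,0,0,0.8],[-3.2,0,1.5,0,0,0,0.8],[-3.2,0,1.5,0,0,0,0.8],[-3.2,0,1.5,0,0,0,0.8],[-3.0,0,1.4,0,0,0,0.8]]])

```text
time_s: 26.95
eef_pos: [0.5876, -0.0219, 0.1872]
orientation: [-90.2, 0.0, -90.1]
contact_force: [0.6, -0.3, 0.2]
finger_gap: 0.0258
```

>>> drive_tool(motion=[[[-2.2,0,1.0,0,0,0,0.8],[-1.4,0,0.6,0,0,0,0.8],[-0.7,0,0.4,0,0,0,0.8],[0,0,0,0,0,0,0.8],[0,0,0,0,0,0,0.8],[0,0,0,0,0,0,0.8]]])

```text
time_s: 27.45
eef_pos: [0.6076, 0.0177, 0.1889]
orientation: [-90.1, -0.0, -90.2]
contact_force: [0.5, 0.2, -0.2]
finger_gap: 0.0254
```

Run:
```python
from h import *
c,s=wrist('w37');p=s['eef_pos'];print(p,s['orientation'],s['dq'].round(2))
x0,y0=240,60
a=cv2.resize(c["img"][y0:y0+150,x0:x0+170],(680,600),interpolation=cv2.INTER_CUBIC);cv2.imwrite("pics/w37c.png",a[:,:,::-1])
```

```text
[0.6076114  0.01770138 0.1889407 ] [-9.00561490e+01 -1.83272205e-02 -9.01615811e+01] [-0.43 -0.47  0.05  0.    0.17  0.17]
```

View pics/w37c.png

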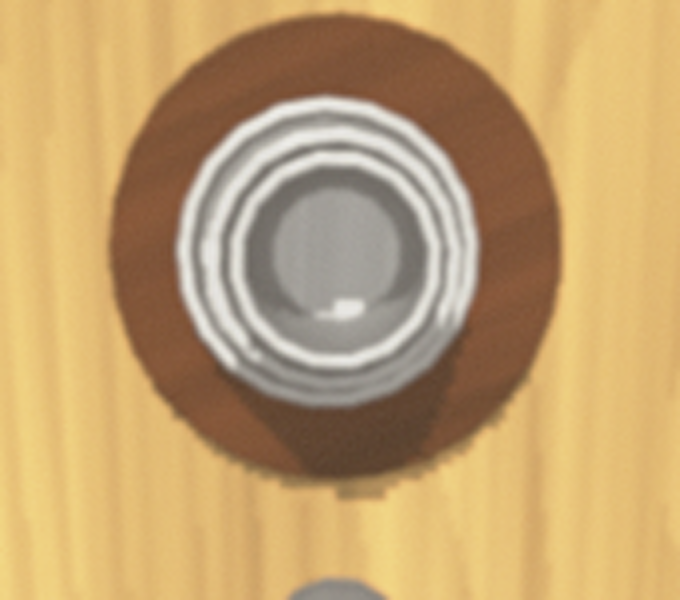

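Run:
```python
from h import *
c,s=wrist('w38');p=s['eef_pos'];b=toz(c,(323.4,124.4),.072);print(p,b.round(4))
plan([b[0]-.0009,b[1]+.0008,p[2]],n=1)
```

```text
[0.60768868 0.01760165 0.18914753] [0.6087 0.0768 0.072 ]
total tool shift cm [-6.    0.02 -0.02] turn [ 0.01 -0.19  0.01] rows 1
[-6.0, 0.02, -0.02] [0.01, -0.19, 0.01]
```

>>> drive_tool(motion=[[[-1.5,0,0,0,0,0,0.8],[-2.5,0,0,0,0,0,0.8],[-1.6,0.5,0,0,-0.2,0,0.8],[-0.4,1.2,0,0,0,0,0.8],[0,1.2,0,0,0,0,0.8],[0,0.3,0,0,0,0,0.8],[0,0,0,0,0,0,0.8],[0,0,0,0,0,0,0.8]]])

```text
time_s: 28.22
eef_pos: [0.6082, 0.0787, 0.1577]
orientation: [-90.0, 0.0, -89.9]
contact_force: [-0.2, 0.6, -0.8]
finger_gap: 0.0254
```

Run:
```python
from h import *
c,s=wrist('w39');p=s['eef_pos'];print(p,s['orientation'],s['dq'].round(2))
a=cv2.resize(c["img"][120:320,220:430],(630,600),interpolation=cv2.INTER_CUBIC);cv2.imwrite("pics/w39c.png",a[:,:,::-1])
```

```text
[0.60819478 0.07873804 0.15765893] [-8.99977403e+01  6.34835269e-03 -8.99098559e+01] [-0.15 -0.38  0.76  0.08 -0.09 -0.02]
```

View pics/w39c.png

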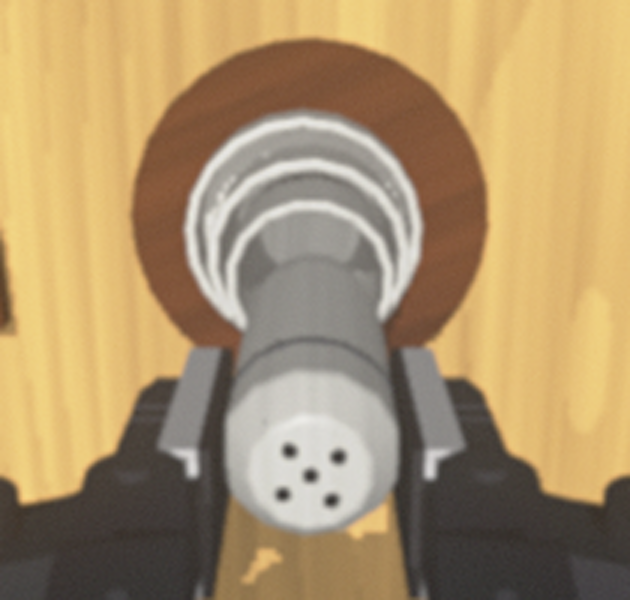

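The shaker column (311) lines up with the cup (309), and the foot is over the opening. Lowering.

>>> drive_tool(motion=[[[0.1,0.7,0,0,0,0,0.8],[0,0.9,0,0,0,0,0.8],[0,0.9,0,0,0,0,0.8],[0,0.9,0,0,0,0,0.8],[0,0.9,0,0,0,0,0.8],[0,0.9,0,0,0,0,0.8],[0,0.5,0,0,0,0,0.8],[0,0.2,0,0,0,0,0.8]]])

```text
time_s: 28.93
eef_pos: [0.6074, 0.0781, 0.0967]
orientation: [-90.1, 0.0, -89.9]
contact_force: [-0.0, 0.7, -1.1]
finger_gap: 0.026
```

>>> drive_tool(motion=[[[0,0.2,0,0,0,0,0.8],[0,0.2,0,0,0,0,0.8],[0,0,0,0,0,0,0.8],[0,0,0,0,0,0,0.8]]])

```text
time_s: 29.27
eef_pos: [0.6085, 0.078, 0.0946]
orientation: [-90.0, 0.0, -89.9]
contact_force: [-0.4, -0.4, -0.1]
finger_gap: 0.0253
```

>>> drive_tool(motion=[[[0,0.1,0,0,0,0,0.8],[0,0.1,0,0,0,0,0.8],[0,0,0,0,0,0,0.8]]])

```text
time_s: 29.52
eef_pos: [0.6083, 0.078, 0.0923]
orientation: [-90.0, 0.0, -89.9]
contact_force: [-1.1, -0.5, -0.9]
finger_gap: 0.0256
```

>>> drive_tool(motion=[[[0,0.1,0,0,0,0,0.8],[0,0,0,0,0,0,0.8]]])

```text
time_s: 29.68
eef_pos: [0.6084, 0.078, 0.0917]
orientation: [-90.0, 0.0, -89.9]
contact_force: [-0.7, -0.3, 2.4]
finger_gap: 0.0258
```

>>> drive_tool(motion=[[[0,0.1,0,0,0,0,0.8],[0,0,0,0,0,0,0.8]]])

```text
time_s: 29.85
eef_pos: [0.6085, 0.078, 0.0917]
orientation: [-89.9, 0.0, -89.9]
contact_force: [-2.4, 0.5, 8.1]
finger_gap: 0.0255
```

>>> drive_tool(motion=[[[0,-0.1,0,0,0,0,0.5],[0,0,0,0,0,0,0],[0,0,0,0,0,0,-1],[0,0,0,0,0,0,-1],[0,0,0,0,0,0,-1],[0,0,0,0,0,0,-1],[0,-1.0,0,0,0,0,-1],[0,-3.0,0,0,0,0,-1]]])

```text
time_s: 30.52
eef_pos: [0.6051, 0.078, 0.1276]
orientation: [-90.5, 0.0, -89.9]
contact_force: [-0.5, -0.3, -0.6]
finger_gap: 0.0856
```

>>> drive_tool(motion=[[[0,-3.0,0,0,0,0,-1],[0,-3.0,0,0,0,0,-1],[2.0,-0.5,0,0,0,0,-1],[3.0,0,0,0,0,0,-1],[1.0,0,0,0,0,0,-1],[0,0,0,0,0,0,-1],[0,0,0,0,0,0,-1],[0,0,0,0,0,0,-1]]])

```text
time_s: 31.18
eef_pos: [0.608, 0.0187, 0.1961]
orientation: [-90.0, 0.0, -89.9]
contact_force: [-0.4, -1.0, 0.1]
finger_gap: 0.0853
```

Run:
```python
from h import *
c,s=wrist('w40');p=s['eef_pos'];print(p,s['orientation'],s['dq'].round(2))
t=read_camera("top");a=cv2.resize(t["img"][110:290,170:490],(800,450),interpolation=cv2.INTER_CUBIC);cv2.imwrite("pics/t4.png",a[:,:,::-1])
t=read_camera("scene");a=cv2.resize(t["img"][90:240,320:470],(600,600),interpolation=cv2.INTER_CUBIC);cv2.imwrite("pics/s4.png",a[:,:,::-1])
```

```text
[0.60804618 0.01869377 0.19606863] [-9.00438568e+01  4.08876648e-02 -8.98637508e+01] [ 0.78  0.11 -0.05 -0.04 -0.14 -0.2 ]
```

View pics/w40.png

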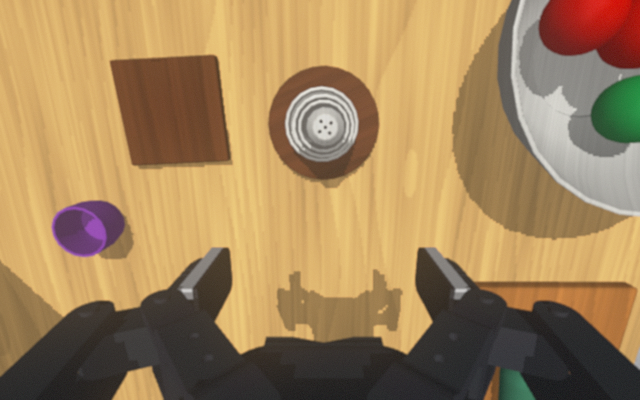

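View pics/s4.png

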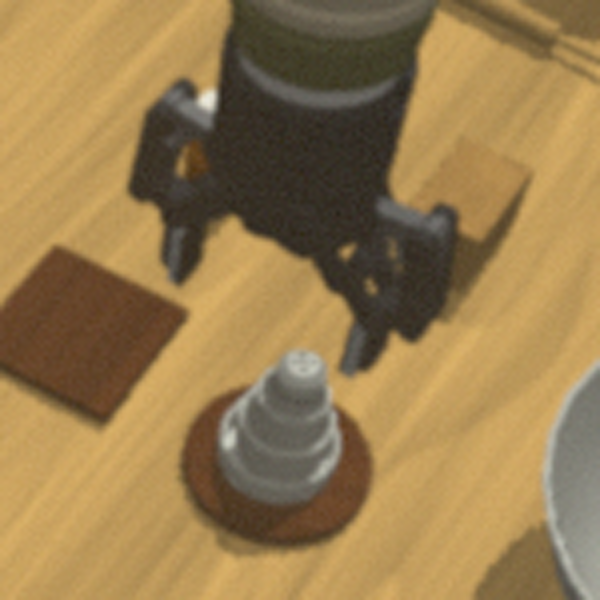

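The wrist view shows all the rims concentric on the coaster at (324,124). The scene view shows the stepped stack standing upright with the gripper clear of it. Last, check the jar, the box and the heights.

Run:
```python
from h import *
a=cv2.imread("pics/top0.png");t=read_camera("top");b=t["img"][:,:,::-1]
for n,(x0,y0,x1,y1) in dict(box=(175,130,245,175),jar=(195,195,255,240),purple=(320,240,375,285)).items():
    print(n,"mean abs diff",cv2.absdiff(a[y0:y1,x0:x1],np.ascontiguousarray(b[y0:y1,x0:x1])).mean().round(2))
c,s=wrist('w41');q=toz(c,(325,126.5),.098);print("shaker top",q.round(4),s['eef_pos'].round(4))
m=np.zeros((400,640),np.uint8);m=grey(c,(265,65,385,185),70);circ(c,m,.028,"dish/stack outline")
cv2.imwrite("pics/w41c.png",cv2.resize(c["img"][65:185,265:385],(600,600),interpolation=cv2.INTER_CUBIC)[:,:,::-1])
s=read_camera("scene");print(proj(s,[.608,.0765,.098]).round(1))
```

```text
box mean abs diff 29.98
jar mean abs diff 26.2
purple mean abs diff 11.1
shaker top [0.6099 0.0775 0.098 ] [0.6081 0.019  0.196 ]
dish/stack outline ell [321.2 123.8] [73.3 75.3] centre [0.6068 0.076 ] dia mm 67.8 res mm 0.8
[395.1 180.5]
```

View pics/t4.png

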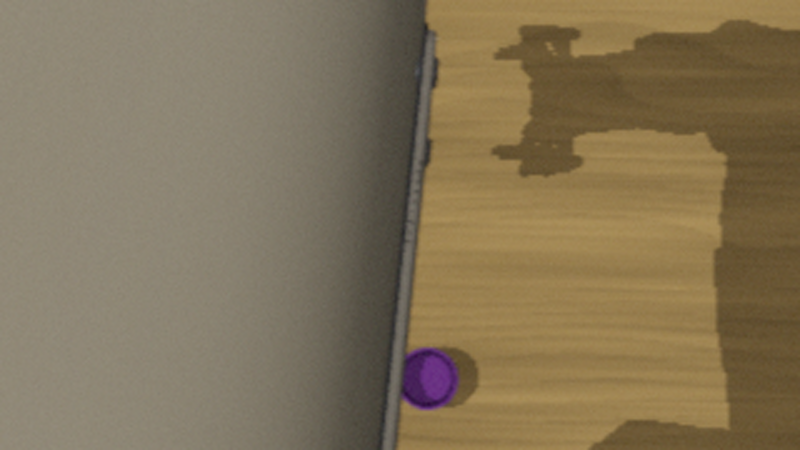

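View pics/w41c.png

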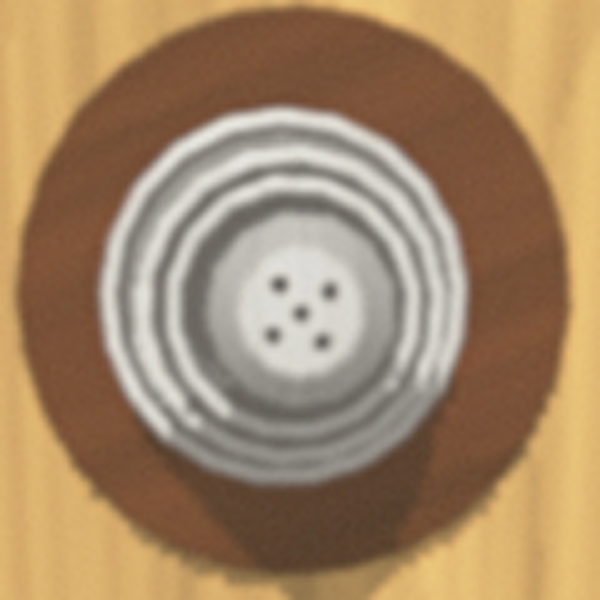

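The arm blocks the top camera, so I'll retreat for a clear check.

>>> drive_tool(motion=[[[2.0,0,0,0,0,0,-1],[3.5,0,0,0,0,0,-1],[3.5,0,0,0,0,0,-1],[3.5,0,0,0,0,0,-1],[3.5,0,0,0,0,0,-1],[3.5,0,0,0,0,0,-1],[3.5,0,0,0,0,0,-1],[3.0,0,0,0,0,0,-1]]])

```text
time_s: 32.15
eef_pos: [0.6088, -0.244, 0.1962]
orientation: [-90.0, -0.0, -89.9]
contact_force: [0.9, 1.3, 0.2]
finger_gap: 0.0849
```

>>> drive_tool(motion=[[[2.0,0,0,0,0,0,-1],[1.0,0,0,0,0,0,-1],[0,0,0,0,0,0,-1],[0,0,0,0,0,0,-1]]])

```text
time_s: 32.48
eef_pos: [0.6089, -0.2714, 0.1959]
orientation: [-90.0, 0.1, -89.9]
contact_force: [-0.7, 0.4, 0.0]
finger_gap: 0.085
```

Run:
```python
from h import *
for n,rois in dict(top=dict(box=(180,135,225,170),jar=(198,200,230,232)),scene=dict(box=(415,120,456,165),jar=(362,108,388,142))).items():
    a=cv2.imread(f"pics/{n}0.png");t=read_camera(n);b=np.ascontiguousarray(t["img"][:,:,::-1]);cv2.imwrite(f"pics/{n}9.png",b)
    for k,(x0,y0,x1,y1) in rois.items():
        A=cv2.cvtColor(a[y0:y1,x0:x1],cv2.COLOR_BGR2GRAY).astype(np.float32);B=cv2.cvtColor(b[y0:y1,x0:x1],cv2.COLOR_BGR2GRAY).astype(np.float32)
        print(n,k,"diff",np.abs(A-B).mean().round(2),"shift",np.round(cv2.phaseCorrelate(A,B),2))
print(read_state()['contact_force'])
```

```text
Traceback (most recent call last):
ValueError: setting an array element with a sequence. The requested array has an inhomogeneous shape after 1 dimensions. The detected shape was (2,) + inhomogeneous part.
```

View pics/top9.png

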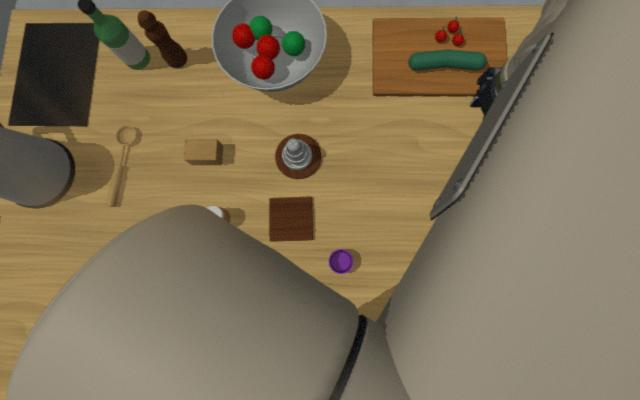

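Run:
```python
from h import *
for n,rois in dict(top=dict(box=(180,135,225,170)),scene=dict(box=(415,120,456,165),jar=(362,108,388,142))).items():
    a=cv2.imread(f"pics/{n}0.png");t=read_camera(n);b=np.ascontiguousarray(t["img"][:,:,::-1]);cv2.imwrite(f"pics/{n}9.png",b)
    for k,(x0,y0,x1,y1) in rois.items():
        A=cv2.cvtColor(a[y0:y1,x0:x1],cv2.COLOR_BGR2GRAY).astype(np.float32);B=cv2.cvtColor(b[y0:y1,x0:x1],cv2.COLOR_BGR2GRAY).astype(np.float32)
        print(n,k,"diff",np.abs(A-B).mean().round(2),"shift",cv2.phaseCorrelate(A,B))
    if n=="scene": cv2.imwrite("pics/s9.png",cv2.resize(b[100:250,320:470],(600,600),interpolation=cv2.INTER_CUBIC))
```

```text
top box diff 6.95 shift ((0.5143261246076776, 0.08225846250461544), 1.0117786551699226)
scene box diff 16.87 shift ((0.5727541825503941, 0.5665092580730722), 1.071825589603848)
scene jar diff 16.34 shift ((0.5200246514970424, 0.1737216926898313), 1.0097345682819194)
```

View pics/s9.png

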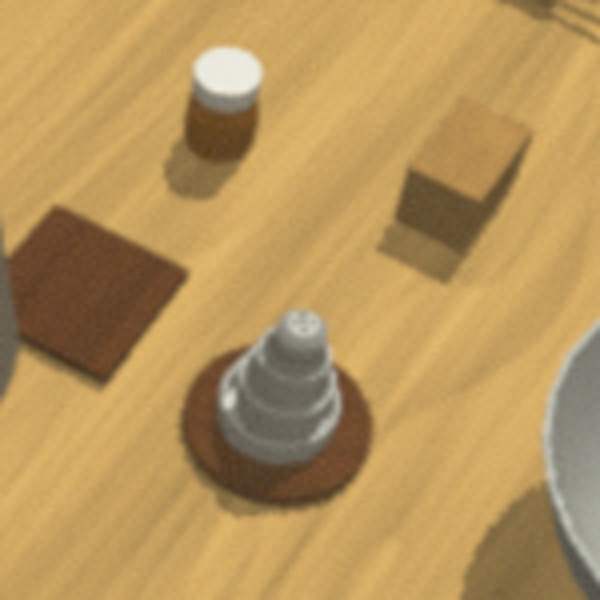

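The stack is upright with each step showing. The jar cap is at (377,118.5) and the box top at about (437,137), the same pixels as at the start. Handing in.

```bash
python3 -c "
from plant import close_job,read_state
print(close_job());print(read_state()['time_s'])"
```

```text
the job is handed in; nothing more can be done
None
the job is handed in; nothing more can be done
```

The table set is stacked on the round coaster in the order asked: dish, bowl, cup, then salt shaker, each let go before the next. I handed it in after about 33 s of robot time; no verdict was reported.

**Seating:** the bowl, cup and shaker each touched down at the height I expected from the given sizes (TCP heights of 48.4, 68.7 and 91.7 mm). The highest force I read was 21 N.

**Final pictures:** the stack stands upright with all the rims nested and nearly concentric. The dish is about 2 mm off the coaster centre. The gripper was well clear of everything.

**Jar and box:** in the scene view both sit at the same pixels as at the start. In the last top view the arm hid part of the jar, so only the scene view confirms that one. My automatic image comparison was inconclusive: it gave shifts of about half a pixel, with changed lighting between the pictures. I relied on the pixel positions instead.

**Calibration:** the fixed cameras disagreed with each other by 5–6 mm, so I placed everything using the wrist camera.

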